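# Bolt the spring guard open and put the polishing stick down the tube

### The job

The tube in the chuck is to be polished. First lean the square-handled polishing stick, which lies in the way of the spring guard, in the sloping rest (thin shaft pointing down, handle lying in the trough against the stop) and let go of it; then lift the guard's bolt by its black knob, swing the guard aside against its spring, hold it there while you lower the bolt fully behind the steel catch, and let go so that the guard stays open. Then take the stick again from the rest and lower its thin shaft right down into the tube until the handle sits on the rim, without dropping it in; leave everything else on the bench where it is.

Things in the scene. Friction and masses are not known exactly. Their poses are not given: they have to be found in the camera images.
- stick_mid (a point): polishing stick, lying at first: wooden handle 22 x 22 mm square, 90 mm long, and a steel shaft 9 mm thick, 85 mm long out of one end; about 0.1 kg. Point: centre of the handle (11 mm up when lying). x axis: along the stick to the shaft's tip; step from handle to shaft at x = +45 mm, tip at +130, plain end at -45, balance point at about +29.
- rest_seat (a point): fixed aluminium rest: where the handle's centre lies when the stick leans home in it, 122 mm above the bench. x axis: along the trough, 45 degrees down, the way the shaft is to point; z: square out of the trough, 45 degrees up; y: level, across. The trough's side walls and stop lie from x = 0 to +53 mm, so the handle's upper half (x below 0) stands free in the air.
- rest: the same rest, origin under its base (130 x 70 x 10 mm). Trough 30 mm wide between walls 6 mm thick; seen from rest_seat its floor is at z = -11 mm, the wall tops at z = +6 mm. The stop for the handle's step is two blocks at x = +45 to +53 mm with a gap of 18 mm between them for the shaft. Friction may hold the handle wherever it is put along the slope.
- bolt_knob (a point): centre of the black knob (28 mm across, 32 mm high, round) on the guard's drop bolt, 171 mm above the bench with the bolt down. The bolt lifts straight up by 0 to 45 mm and falls by its weight of about 1.5 N. It is 12 mm thick, stands 150 mm from the hinge axis and ends 86 mm below this point. The guide boss under the knob ends 145 mm above the bench.
- bolt (a joint): lift of the bolt in m: 0 fully down, up to 0.045. It must be lifted above 0.020 to pass over the catch.
- guard (a joint): angle of the spring guard in rad, growing counter-clockwise seen from above: 0 closed (round flap over the tube), 1.45 at its stop. A torsion spring drives it back to 0: at the knob about 1.6 N at the start, 5.5 N fully open. From 1.21 on the bolt is clear behind the catch and can go down; with the bolt down and let go it rests at about 1.20.
- guard_hinge (a point): point on the guard's vertical hinge axis, 133 mm above the bench (the post ends at 145 mm). The guard: an aluminium arm 26 mm wide, its top 137 mm above the bench, a flap 68 mm across over the tube, the bolt at 150 mm from the axis, and at 187 mm an apron plate 70 mm wide that hangs down to 12 mm above the bench.
- catch_top (a point): centre of the top of the steel catch: a fixed upright plate 105 mm high, 8 mm thick along the bolt's path, 30 mm wide, 150 mm from the hinge axis. The bolt is let down beyond it, on the side away from the closed position; the spring then presses the bolt against it.
- tube_mouth (a point): centre of the mouth of the upright steel tube, fixed in the chuck: outer diameter 32 mm, bore 15 mm, 95 mm deep, mouth 115 mm above the bench, z axis up. The chuck below is 100 mm in diameter and 66 mm high. When the stick is home the handle's centre is 45 mm above this point.
- tape: bystander: yellow ring of tape, 84 mm in diameter, 24 mm high, lying flat; origin at the centre of its underside
- marker: bystander: red marker pen, 130 mm long, 15 mm thick, lying; origin under its middle
- driver: bystander: screwdriver with a black handle, lying; origin under its middle
- wrench: bystander: steel wrench, lying; origin under its middle
- jar: bystander: amber jar, 60 mm in diameter, 75 mm high; origin at the centre of its underside
- sleeve: bystander: brass sleeve, 36 mm in diameter, 65 mm high, standing; origin at the centre of its underside
There are look-alikes about, which are no part of the job. Of the things shaped like the part that bears stick_mid, the wooden one is meant.

How it is judged:
On the way, in this order (a step that is already met when the one before it is completed fails the run):
1. the stick leans in the rest, shaft down, let go and at rest (distance between stick_mid and rest_seat below 0.022 m and angle between the x axis of stick_mid and the x axis of rest_seat, either way round below 0.2 rad and angle between stick_mid's own x axis and vertical above 2 rad and z of stick_mid in the frame of rest_seat below 0.006 m and contact force between the fingers and stick below 0.1 N and linear speed of stick below 0.03 m/s), for 0.2 s.
2. the guard is wound open and stays, the bolt fully down behind the catch, let go (value of joint guard above 1.14 rad and value of joint bolt below 0.006 m and contact force between the fingers and fixture below 0.1 N), for 0.3 s.
At the end, for the whole second after the job is handed in: The guard stands open at more than 1.14 rad with its bolt within 6 mm of fully down behind the catch; the stick stands in the tube, its handle centre less than 50 mm above the mouth (home: 45 mm) and within 10 mm of the tube's axis, upright within 0.12 rad, released and at rest (value of joint guard above 1.14 rad and value of joint bolt below 0.006 m and horizontal distance between stick_mid and tube_mouth below 0.01 m and z of stick_mid in the frame of tube_mouth below 0.05 m and angle between the x axis of stick_mid and the z axis of tube_mouth, either way round below 0.12 rad and linear speed of stick below 0.02 m/s); the robot touches nothing.
It fails at once if the stick drops into the tube (faster than 0.5 m/s with its shaft in the bore) (horizontal distance between stick_mid and tube_mouth below 0.012 m and z of stick_mid in the frame of tube_mouth below 0.125 m and linear speed of stick above 0.5 m/s).
It fails at once if a bystander is moved by more than 40 mm (distance of any of tape, marker, driver, wrench, jar, sleeve from where it was at the start of the episode above 0.04 m).
It also fails if it takes over 72 s, if anything falls off the work surface, if the arm or the gripper's body presses on something with over 40 N, if the wrist force passes 120 N, or if a joint passes its speed limit or range.

### The arm

A 6-joint arm with a two-finger parallel gripper is mounted at the origin on the work surface. World frame = base frame: x ahead of the robot, y to its left, z up, the work surface at z = 0. Lengths are in m, angles in rad, forces in N, time in s.
With the tool pointing down it reaches from about 0.375 to 0.975 m from the base axis. Payload 3.8 kg.
Tool frame: the origin (TCP) lies on the mounting face of the last link; the fingertips stand 173 mm ahead of it and the grasp point (between the pads) lies 155 mm ahead of it; z points along the fingers, y is the direction in which the jaws open and shut (so a half turn about z gives the same grasp; the last joint's range is limited). The gripper opens to 85 mm and grips with 20 to 120 N. Pads are 22 mm wide; open, the fingers measure 114 mm over their backs; the gripper's body (76 mm by 85 mm) begins 54 mm behind the grasp point. The pads swing forward as they close: fully open they stand 13 mm farther back than shut.
Start: joints at [-1.146, 0.264, 1.604, -0, 1.274, -0.037], TCP at [0.301, -0.604, 0.405] pointing down, gripper open.
Joint ranges: [-2.63, 2.63], [-0.94, 2.18], [0.31, 2.57], [-1.31, 4.45], [0, 2.66], [-2.55, 2.55]. Speed limits (rad/s): [2.57, 2.57, 3.14, 3.14, 3.14, 3.14].

### API

Orientations are given as a rotation vector (axis times angle).
In Python, from workcell import bot gives the robot as it stands.
- The arm moves only by the shell command python3 -m jog 'ROWS' [FORCE]. ROWS is JSON, a list that holds one entry, the list of rows, each a list of 7 numbers: the closure, from 0 (fully open) to 1 (shut), then the shift along the tool's x, y, z in cm, then the turn, a rotation vector about the tool's x, y, z in rad. A call has 1 to 12 rows; each row is the pose to reach, as a shift and turn from the pose commanded when the call began, along the tool's axes at that moment; what a row does not reach only later rows make up. A row lasts 1/8 s, in which the tool goes at most 62.5 mm and 10.7 degrees, less where a joint would pass 70% of its speed; a pose out of reach is approached as far as the arm can. A call with a gripper value outside its range is refused whole. The fingers move at their own pace and stop on an object; FORCE is the grip in N (left out, the last holds). Time passes only in rows, so rows that repeat a pose let the fingers close. It gives the time, the measured TCP pose, the force and the opening at its end, in the units of the state.
- bot.read_state(): the state, without advancing time (a new reading comes with each control period).
- bot.read_camera(name): name is "scene" or "top" or "wrist"; returns the picture (384x512x3 uint8, red, green, blue); there is no depth.
- bot.camera_model(name): a dict with "intrinsics" (3x3 intrinsics, pixels), "rvec" (rotation vector, rad) and "tvec" (3), from world to camera coordinates, as OpenCV has them. Camera axes: x right, y down, z forward; pixel columns grow to the right and rows downward; lengths in m; the calibration is good to about 2 mm. The wrist camera is an equidistant fisheye: a pixel r from the principal point sees the ray r / f radians off the axis. A picture is of the moment at which its call begins: read the wrist's pose just before it. camera_model takes no time and is no camera call; for the wrist camera it gives the pose at the moment of the call.
- bot.finish_job(): hands the job in, once; it reports no verdict.
The state is a dict: "time": time; "q": joint angles; "joint_vel": joint speeds; "joint_torque": joint torques, N m; "tool_pos": TCP position; "tcp_rot": TCP orientation; "wrist_force": force on the tool from outside, world axes, zero at the start; "torque": the same for the moment, N m; "width": opening from 0.0 (shut) to 1.0 (fully open).
Only numpy, scipy, OpenCV 4.12 (cv2) and the standard library are available. Lean on these libraries where they do the work, as an engineer would, in place of code of your own. Each camera call takes 0.05 s, during which the arm holds its last target.

## Working session

There is one attempt and no reset: what is moved stays moved. The work goes in short steps, Python scripts to look and compute and a shell command to move; the robot and the scene stay as the last step left them, time stands still between calls to the robot, and variables do not carry over. Pictures are saved under pics/ and viewed, and the job is handed in when it is done.

```bash
ls; mkdir -p pics; python3 - <<'E'
from workcell import bot
import cv2
s=bot.read_state();print(s)
for n in("scene","top","wrist"):
    m=bot.camera_model(n);print(n,m)
    cv2.imwrite(f"pics/a_{n}.png",bot.read_camera(n)[:,:,::-1])
E
```

```text
pics
{'time': 0.0, 'q': array([-1.14591367e+00,  2.64774913e-01,  1.60538521e+00,  1.76827047e-05,
        1.27367915e+00, -3.69306814e-02]), 'joint_vel': array([-0.00072913,  0.00046822,  0.00019232,  0.00041212, -0.000728  ,
        0.00011712]), 'joint_torque': array([ 6.35746183e-04, -5.15116811e+01, -3.67311716e+01, -2.49517552e-04,
        1.29612905e-02, -2.58025989e-05]), 'tool_pos': array([ 0.30060323, -0.60398933,  0.40334086]), 'tcp_rot': array([-3.05606522e+00, -7.18472380e-01,  6.53742455e-04]), 'wrist_force': array([-0.0080173 , -0.41393702, -0.07883061]), 'torque': array([-0.02216836, -0.01957664,  0.03958079]), 'width': 1.0021808850167324}
scene {'intrinsics': array([[346.69116318,   0.        , 257.65143532],
       [  0.        , 346.69116318, 194.30283867],
       [  0.        ,   0.        ,   1.        ]]), 'rvec': array([ 2.13377785,  0.83689828, -0.398735  ]), 'tvec': array([-0.3598733 , -0.10261735,  1.44616557])}
top {'intrinsics': array([[402.23244454,   0.        , 260.34759174],
       [  0.        , 402.23244454, 180.94106056],
       [  0.        ,   0.        ,   1.        ]]), 'rvec': array([ 2.17458251, -2.1219876 ,  0.09988   ]), 'tvec': array([0.00344427, 0.5266876 , 1.39260852])}
wrist {'intrinsics': array([[297.31863964,   0.        , 258.81212264],
       [  0.        , 297.31863964, 192.10514331],
       [  0.        ,   0.        ,   1.        ]]), 'rvec': array([-2.42409851,  1.50143405,  0.25286382]), 'tvec': array([-0.67369805, -0.04133796,  0.38231363])}
```

View pics/a_scene.png

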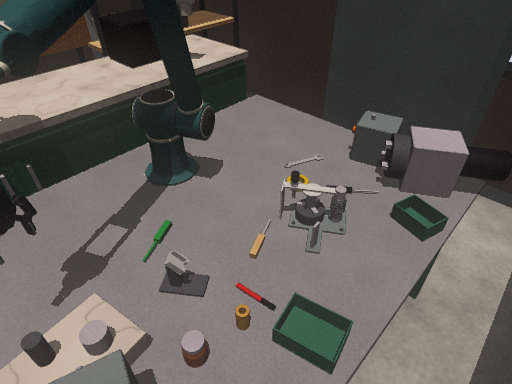

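View pics/a_top.png

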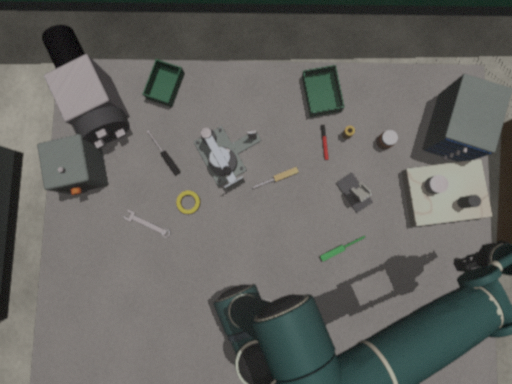

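View pics/a_wrist.png

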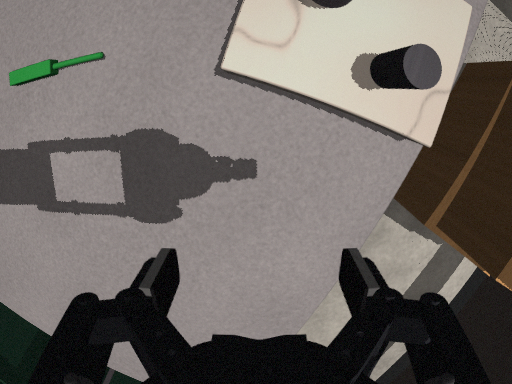

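The top view shows two stick-shaped objects: a wooden-orange one at top (287,175) and a green one at (333,252). The wooden one is meant. I'll confirm it with an enlarged crop.

```bash
cat > h.py <<'E'
import numpy as np, cv2
from scipy.spatial.transform import Rotation as R
from workcell import bot
def cam(n,m=None):
    m=m or bot.camera_model(n); return m['intrinsics'],R.from_rotvec(m['rvec']).as_matrix(),np.array(m['tvec'])
def ray(n,u,v,m=None):
    K,Rm,t=cam(n,m); x=(u-K[0,2])/K[0,0]; y=(v-K[1,2])/K[1,1]
    if n=='wrist':
        r=np.hypot(x,y); d=np.array([x/r*np.sin(r),y/r*np.sin(r),np.cos(r)]) if r>1e-9 else np.array([0,0,1.])
    else: d=np.array([x,y,1.]); d/=np.linalg.norm(d)
    return -Rm.T@t, Rm.T@d
def atz(n,u,v,z,m=None):
    o,d=ray(n,u,v,m); return o+d*(z-o[2])/d[2]
def proj(n,p,m=None):
    K,Rm,t=cam(n,m); c=np.atleast_2d(p)@Rm.T+t
    if n=='wrist':
        rr=np.hypot(c[:,0],c[:,1]); th=np.arctan2(rr,c[:,2]); f=th/np.maximum(rr,1e-9); xy=c[:,:2]*f[:,None]
    else: xy=c[:,:2]/c[:,2:]
    return xy*[K[0,0],K[1,1]]+K[:2,2]
def tri(obs):
    A=np.zeros((3,3));b=np.zeros(3)
    for o in obs:
        o_,d=ray(*o);P=np.eye(3)-np.outer(d,d);A+=P;b+=P@o_
    return np.linalg.solve(A,b)
def shot(n,name,box=None,k=1):
    m=bot.camera_model(n); im=bot.read_camera(n)[:,:,::-1]
    cv2.imwrite(f'pics/{name}_full.png',im); np.save(f'pics/{name}.npy',m,allow_pickle=True)
    if box is not None:
        x0,y0,x1,y1=box; im=cv2.resize(im[y0:y1,x0:x1],None,fx=k,fy=k,interpolation=cv2.INTER_CUBIC); cv2.imwrite(f'pics/{name}.png',im)
    return m
def pose():
    s=bot.read_state(); return np.array(s['tool_pos']),R.from_rotvec(s['tcp_rot']).as_matrix(),s
E
python3 - <<'E'
import cv2
t=cv2.imread('pics/a_top.png');s=cv2.imread('pics/a_scene.png')
def c(im,x0,y0,x1,y1,k,n): cv2.imwrite(n,cv2.resize(im[y0:y1,x0:x1],None,fx=k,fy=k,interpolation=cv2.INTER_CUBIC))
c(t,180,110,310,210,6,'pics/b_top1.png')
c(t,310,160,390,270,5,'pics/b_top2.png')
c(s,230,140,390,260,5,'pics/b_sc1.png')
c(s,130,210,290,300,5,'pics/b_sc2.png')
E
```

```text
(no output)
```

View pics/b_top1.png

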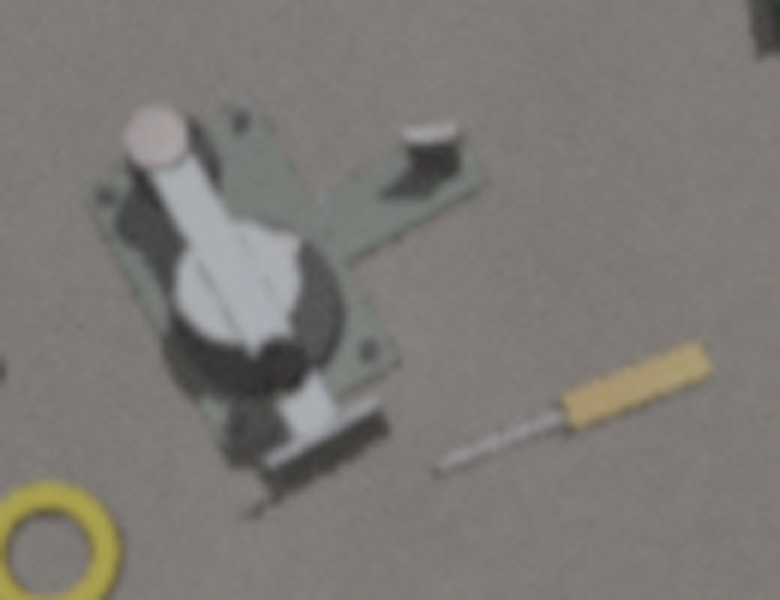

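View pics/b_top2.png

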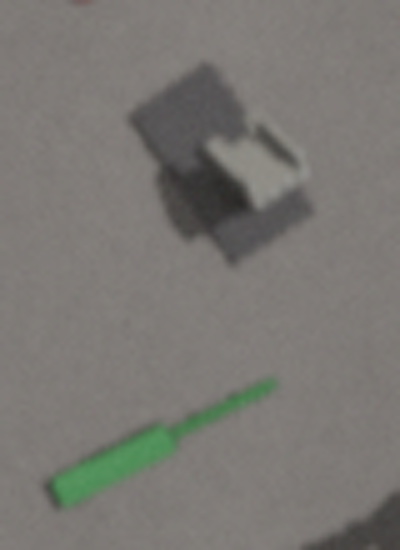

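View pics/b_sc1.png

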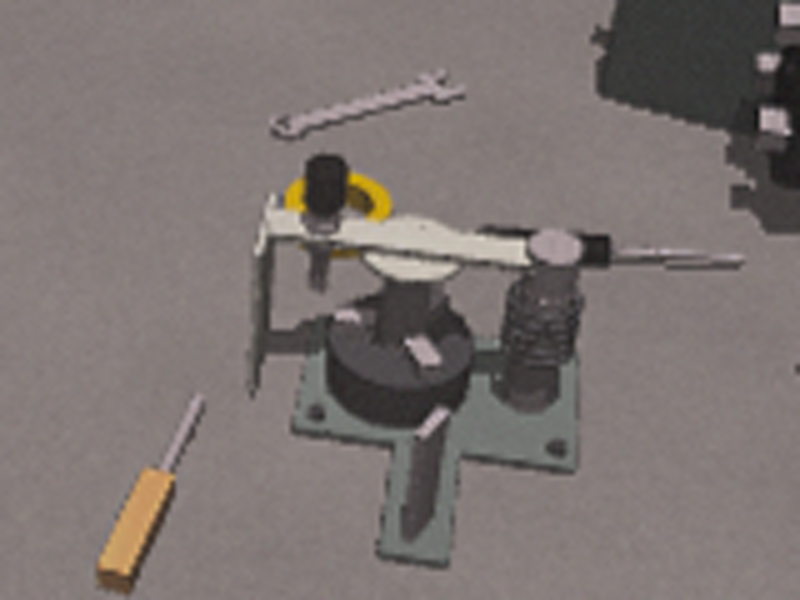

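View pics/b_sc2.png

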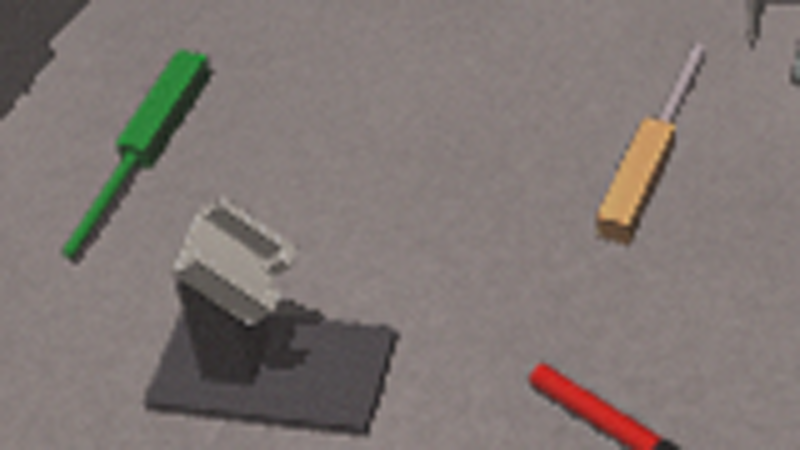

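The enlarged crops confirm it: the wooden-handled stick with a steel shaft is at top (286,174). The green stick is all green, and the long screwdriver has a black handle. Next I'll compute positions.

```bash
python3 - <<'E'
from h import *
np.set_printoptions(precision=4,suppress=True)
T=lambda u,v:(180+(u+.5)/6-.5,110+(v+.5)/6-.5)
T2=lambda u,v:(310+(u+.5)/5-.5,160+(v+.5)/5-.5)
S=lambda u,v:(230+(u+.5)/5-.5,140+(v+.5)/5-.5)
S2=lambda u,v:(130+(u+.5)/5-.5,210+(v+.5)/5-.5)
print('handle ctr top',atz('top',*T(638,385),.018))
print('step',atz('top',*T(567,408),.011),'end',atz('top',*T(706,358),.015),'tip',atz('top',*T(437,470),.011))
print('scene tip',atz('scene',*S(200,400),.011),'step',atz('scene',*S(160,475),.015),'end bot',atz('scene',*S(113,588),.0))
kn=tri([('top',*T(277,362)),('scene',*S(326,165))]);print('knob top',kn)
print('knob top@.187',atz('top',*T(277,362),.187),atz('scene',*S(326,165),.187))
print('hinge',atz('top',*T(157,136),.145),atz('scene',*S(556,246),.145))
print('catch',atz('top',*T(430,130),.105),atz('scene',*S(433,420),.105))
print('flap',atz('top',*T(240,286),.137))
print('base corners',[atz('top',*T2(*p),.01)[:2] for p in [(130,118),(207,62),(313,210),(235,265)]])
print('base sc corners',[atz('scene',*S2(*p),.01)[:2] for p in [(145,403),(365,430),(398,332)]])
for n,p in dict(tape=(48,550)).items(): print(n,atz('top',*T(*p),.024))
print('marker',atz('top',324,142,.01),'jar',atz('top',389,138,.075),'sleeve',atz('top',349,131,.065),'green',atz('top',343,248,.01))
E
```

```text
handle ctr top [ 0.556  -0.0741  0.018 ]
step [ 0.5421 -0.0321  0.011 ] end [ 0.5736 -0.1144  0.015 ] tip [0.503  0.0447 0.011 ]
scene tip [0.5072 0.0437 0.011 ] step [ 0.5376 -0.0306  0.015 ] end bot [ 0.5719 -0.1116  0.    ]
knob top [0.5408 0.1228 0.1853]
knob top@.187 [0.5406 0.1226 0.187 ] [0.5422 0.1209 0.187 ]
hinge [0.6712 0.1984 0.145 ] [0.6715 0.1987 0.145 ]
catch [0.6875 0.0498 0.105 ] [0.6859 0.051  0.105 ]
flap [0.5897 0.1503 0.137 ]
base corners [array([ 0.527 , -0.2523]), array([ 0.5687, -0.3071]), array([ 0.4643, -0.3819]), array([ 0.424 , -0.3267])]
base sc corners [array([ 0.4667, -0.3836]), array([ 0.5715, -0.3108]), array([ 0.5343, -0.2544])]
tape [0.4487 0.2731 0.024 ]
marker [ 0.6763 -0.2099  0.01  ] jar [ 0.6805 -0.4246  0.075 ] sleeve [ 0.705  -0.2893  0.065 ] green [ 0.2989 -0.279   0.01  ]
```

```bash
python3 - <<'E'
from h import *
np.set_printoptions(precision=4,suppress=True)
p,Rt,s=pose(); K,Rm,t=cam('wrist')
c=-Rm.T@t
print('tool axes cols\n',Rt); print('cam in tool',Rt.T@(c-p)); print('cam axes in tool\n',Rt.T@Rm.T)
# target: look at rest: camera above-front. want tool-down, cam over rest
tgt=np.array([.50,-.31,.45]); 
print('shift to',Rt.T@(tgt-p)*100)
E
```

```text
tool axes cols
 [[ 0.8953  0.4456 -0.0007]
 [ 0.4456 -0.8953  0.0016]
 [ 0.0001 -0.0018 -1.    ]]
cam in tool [ 0.0845 -0.      0.0299]
cam axes in tool
 [[-0.0005 -0.946  -0.3241]
 [ 1.     -0.0004 -0.0004]
 [ 0.0002 -0.3241  0.946 ]]
shift to [ 30.9498 -17.4513  -4.6039]
```

```bash
python3 -m jog '[[[0,5.2,-2.9,0,0,0,0],[0,10.3,-5.8,0,0,0,0],[0,15.5,-8.7,0,0,0,0],[0,20.6,-11.6,0,0,0,0],[0,25.8,-14.5,0,0,0,0],[0,31,-17.5,0,0,0,0],[0,31,-17.5,0,0,0,0],[0,31,-17.5,0,0,0,0]]]'
python3 - <<'E'
from h import *
shot('wrist','c1'); shot('top','c1t',(300,150,400,240),7)
E
```

```text
time: 1.15
tool_pos: [0.5003, -0.3094, 0.4044]
tcp_rot: [3.058, 0.721, -0.001]
wrist_force: [-0.9, -0.1, -0.2]
width: 1.001
```

View pics/c1_full.png

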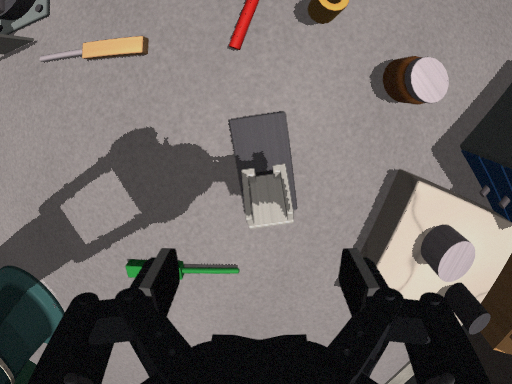

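The wrist view shows the rest from above. Its stop blocks are at (247,180) and (283,175), and the high end of the trough is at (250–292,225), so it descends toward the image top. The wooden stick is at (115,48). Now a crop to measure from.

```bash
python3 - <<'E'
import cv2
im=cv2.imread('pics/c1_full.png')
cv2.imwrite('pics/c2.png',cv2.resize(im[100:240,215:315],None,fx=6,fy=4.2 and 6,interpolation=cv2.INTER_CUBIC)[:, :][0:840:1][240:840])
cv2.imwrite('pics/c3.png',cv2.resize(im[20:80,20:160],None,fx=5,fy=5,interpolation=cv2.INTER_CUBIC))
E
```

```text
(no output)
```

View pics/c2.png

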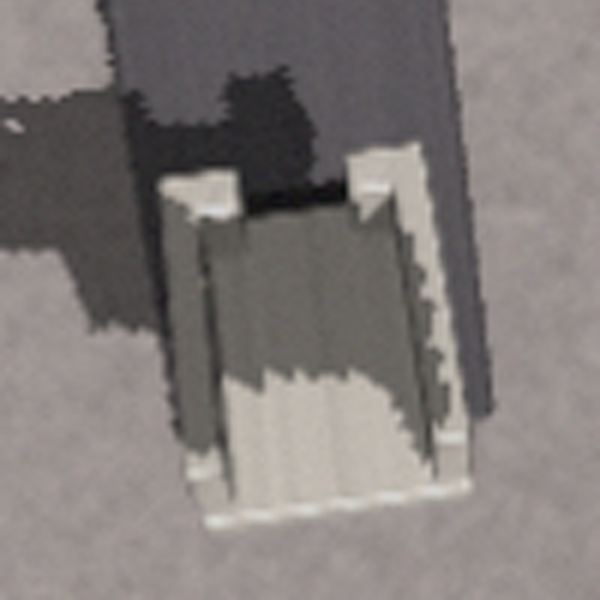

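View pics/c3.png

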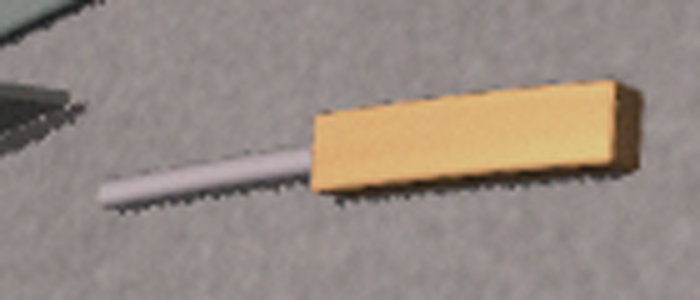

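```bash
cat > fit.py <<'E'
from h import *
from scipy.optimize import least_squares
np.set_printoptions(precision=4,suppress=True)
C=lambda u,v:(215+(u+.5)/6-.5,100+(v+240+.5)/6-.5)
D=lambda u,v:(20+(u+.5)/5-.5,20+(v+.5)/5-.5)
m=np.load('pics/c1.npy',allow_pickle=True).item()
mod=np.array([[0,21,6],[0,-21,6],[53,21,6],[53,-21,6],[53,9,6],[53,-9,6]])/1000
obs=np.array([C(*p) for p in [(185,455),(467,432),(160,183),(420,145),(238,170),(345,155)]])
def axes(h):
    c,s=np.cos(h),np.sin(h);q=.5**.5
    x=np.array([c*q,s*q,-q]);z=np.array([c*q,s*q,q]);return np.stack([x,np.cross(z,x),z],1)
def f(v): return (proj('wrist',np.array([v[0],v[1],.122])+mod@axes(v[2]).T,m)-obs).ravel()
r=least_squares(f,[.48,-.33,.62]);print('seat',r.x,np.degrees(r.x[2]));print(f(r.x).reshape(-1,2))
for z in(-.011,-.017): print(proj('wrist',np.array([r.x[0],r.x[1],.122])+np.array([[0,15,z*1e3],[0,-15,z*1e3],[0,21,z*1e3],[0,-21,z*1e3]])/1e3@axes(r.x[2]).T,m)*6-np.array([215,140])*6)
# stick
ms=np.array([[45,11,11],[-45,11,11],[45,-11,11],[-45,-11,11],[130,0,0]])/1000.
ob=np.array([D(*p) for p in [(312,190),(613,164),(316,115),(613,82),(99,193)]])
def g(v):
    c,s=np.cos(v[2]),np.sin(v[2]);A=np.array([[c,-s,0],[s,c,0],[0,0,1]])
    return (proj('wrist',np.array([v[0],v[1],.011])+ms@A.T,m)-ob).ravel()
r=least_squares(g,[.557,-.073,1.98]);print('stick',r.x,np.degrees(r.x[2]));print(g(r.x).reshape(-1,2))
E
python3 fit.py
```

```text
seat [ 0.4799 -0.3302  0.5947] 34.0741027606002
[[ 0.5832  2.8473]
 [-0.683   1.0368]
 [ 0.7981 -1.5947]
 [-0.469  -0.6446]
 [-0.2216 -0.9968]
 [-0.0017 -0.8072]]
[[236.968  502.4186]
 [422.4484 479.627 ]
 [200.0503 506.7924]
 [459.4959 474.911 ]]
[[240.8806 514.683 ]
 [422.841  492.354 ]
 [204.6553 518.9612]
 [459.1857 487.7258]]
stick [ 0.5568 -0.0731  1.9693] 112.8340583097312
[[-0.7579  0.6756]
 [-0.2859  0.3028]
 [-0.6948 -0.4227]
 [ 0.8056 -0.5011]
 [ 1.0152 -0.0577]]
```

```bash
cat > goto.py <<'E'
import sys
from h import *
np.set_printoptions(precision=3,suppress=True)
def down(h,tilt=0):  # tool x heading h(deg), z down; tilt(deg): rotate about tool y (positive: x dips down)
    c,s=np.cos(np.radians(h)),np.sin(np.radians(h))
    A=np.array([[c,s,0],[s,-c,0],[0,0,-1]]).T.T
    A=np.stack([[c,s,0],[s,-c,0],[0,0,-1.]],1)
    return A@R.from_rotvec([0,np.radians(tilt),0]).as_matrix()
def rel(p,Rm,tcp):
    # commanded pose approximated by measured
    P,Rt,_=pose()
    return Rt.T@(np.array(tcp)-P)*100, R.from_matrix(Rt.T@Rm).as_rotvec()
E
python3 - <<'E'
from goto import *
h=np.radians(113);g=np.array([.557,-.0733])-.022*np.array([np.cos(h),np.sin(h)])
print(g); D=down(113)
for z in(.30,.176): print(rel(0,D,[*g,z]))
E
```

```text
[ 0.566 -0.094]
(array([ 15.551, -16.504,  10.438]), array([-0.001,  0.   , -1.512]))
(array([ 15.558, -16.503,  22.838]), array([-0.001,  0.   , -1.512]))
```

```bash
python3 -m jog '[[[0,2,-2.1,1.3,0,0,-0.18],[0,4,-4.2,2.6,0,0,-0.36],[0,6,-6.3,3.9,0,0,-0.54],[0,8,-8.4,5.2,0,0,-0.72],[0,10,-10.5,6.5,0,0,-0.9],[0,12,-12.6,7.8,0,0,-1.08],[0,14,-14.8,9.1,0,0,-1.26],[0,15.55,-16.5,10.4,0,0,-1.44],[0,15.55,-16.5,10.4,0,0,-1.51],[0,15.55,-16.5,10.4,0,0,-1.51]]]' 60
python3 - <<'E'
from goto import *
m=shot('wrist','d1',(100,100,420,330),2)
h=np.radians(113);g=np.array([.557,-.0733])-.022*np.array([np.cos(h),np.sin(h)])
p=[.557,-.0733,.022]; print('handle pred',(proj('wrist',p,m)-[100,100])*2)
D=down(113)
print(pose()[2]['q'])
for z in(.176,): print(rel(0,D,[*g,z]))
E
```

```text
time: 2.5
tool_pos: [0.5658, -0.0937, 0.3004]
tcp_rot: [-1.738, -2.617, 0.001]
wrist_force: [0.3, 1.0, 0.5]
width: 1.0
handle pred [[315.556 132.132]]
[-0.208  0.161  1.929 -0.     1.052 -0.605]
(array([ 0.038, -0.016, 12.466]), array([-0.   ,  0.   , -0.004]))
```

View pics/d1.png

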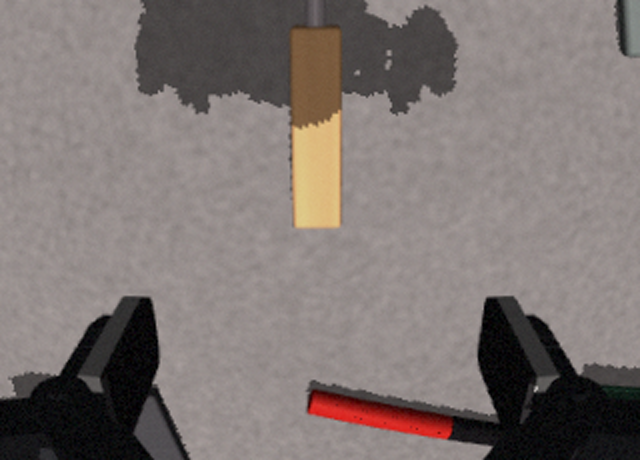

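The stick is aligned and centred between the jaws, with the handle at crop (316,127). I'll descend and grip.

```bash
python3 -m jog '[[[0,0,0,5,0,0,0],[0,0,0,9.5,0,0,0],[0,0,0,12.4,0,0,0],[0,0,0,12.5,0,0,0],[0.7,0,0,12.5,0,0,0],[1,0,0,12.5,0,0,0],[1,0,0,12.5,0,0,0],[1,0,0,12.5,0,0,0],[1,0,0,12.5,0,0,0]]]' 60
```

```text
time: 3.68
tool_pos: [0.5668, -0.0927, 0.1772]
tcp_rot: [1.733, 2.617, 0.001]
wrist_force: [-1.2, 0.0, 5.7]
width: 0.24
```

```bash
python3 -m jog '[[[1,0,0,-3,0,0,0],[1,0,0,-8,0,0,0],[1,0,0,-14,0,0,0],[1,0,0,-14,0,0,0]]]'
python3 - <<'E'
from goto import *
m=shot('wrist','e1',(100,100,420,330),2)
P,Rt,s=pose()
for q in [(.067,-.011),(.067,.011),(-.023,0),(.152,0)]: pass
mid=np.array([.022,0,.1655])
pts=mid+np.array([[45,11,-11],[45,-11,-11],[-45,11,-11],[-45,-11,-11],[130,0,0]])/1e3
print((proj('wrist',P+pts@Rt.T,m)-[100,100])*2)
D=down(34.6,-45); seat=np.array([.480,-.330,.122])
print(D)
for h in(.06,.003):
    t=seat+h*D@[0,0,-1]-D@mid-0.003*D@[1,0,0]; print(t,rel(0,D,t))
E
```

```text
time: 4.18
tool_pos: [0.5685, -0.0929, 0.3222]
tcp_rot: [1.728, 2.61, 0.007]
wrist_force: [0.0, -0.4, -1.2]
width: 0.244
[[ 355.532   59.092]
 [ 253.329   59.519]
 [ 347.639  397.145]
 [ 267.125  397.096]
 [ 305.036 -289.454]]
[[ 0.582  0.568 -0.582]
 [ 0.402 -0.823 -0.402]
 [-0.707  0.    -0.707]]
[ 0.597 -0.249  0.299] (array([-15.593,  -3.408,   2.01 ]), array([ 0.542, -0.657,  1.29 ]))
[ 0.564 -0.272  0.259] (array([-16.39 ,  -7.377,   6.023]), array([ 0.542, -0.657,  1.29 ]))
```

View pics/e1.png

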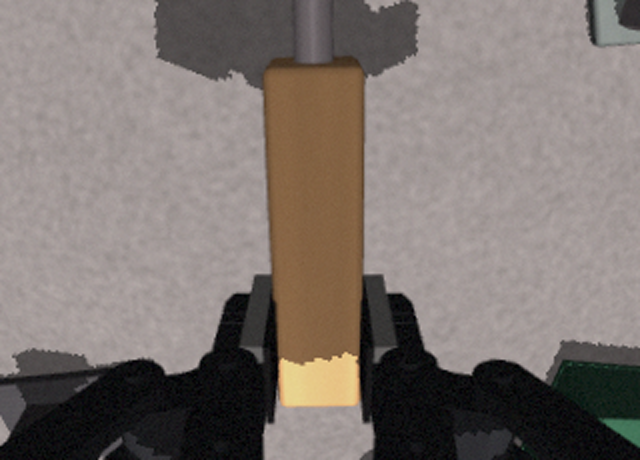

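```bash
python3 -m jog '[[[1,-1.8,-0.4,0.2,0.063,-0.076,0.15],[1,-3.6,-0.8,0.4,0.126,-0.152,0.3],[1,-5.4,-1.2,0.7,0.189,-0.228,0.45],[1,-7.2,-1.6,0.9,0.252,-0.304,0.6],[1,-9,-2,1.1,0.315,-0.38,0.75],[1,-10.8,-2.4,1.4,0.378,-0.456,0.9],[1,-12.6,-2.8,1.6,0.441,-0.532,1.05],[1,-14.4,-3.1,1.8,0.504,-0.608,1.2],[1,-15.6,-3.4,2,0.542,-0.657,1.29],[1,-15.6,-3.4,2,0.542,-0.657,1.29],[1,-15.6,-3.4,2,0.542,-0.657,1.29]]]'
python3 - <<'E'
from goto import *
m=shot('wrist','f1')
shot('scene','f1s',(130,190,290,300),5)
P,Rt,s=pose();print(s['q'],s['width'])
mid=np.array([.020,0,.1655])
print('mid now',P+Rt@mid,'xaxis',Rt[:,0])
D=down(34.6,-45); seat=np.array([.480,-.330,.122])
print(np.stack([R.from_matrix(Rt.T@D).as_rotvec()]))
for h in(.06,.003,0):
    t=seat+h*D@[0,0,-1]-D@mid-0.003*D@[1,0,0]; print(t,rel(0,D,t))
E
```

```text
time: 5.6
tool_pos: [0.5951, -0.2489, 0.2941]
tcp_rot: [2.586, 0.812, -1.082]
wrist_force: [0.5, 0.0, -0.8]
width: 0.24
[-0.286  0.473  1.632 -0.582  1.599  0.833] 0.24156897912514524
mid now [ 0.51  -0.307  0.165] xaxis [ 0.577  0.404 -0.71 ]
[[-0.003  0.004  0.005]]
[ 0.598 -0.249  0.298] (array([-0.017,  0.139, -0.322]), array([-0.003,  0.004,  0.005]))
[ 0.565 -0.272  0.257] (array([0.006, 0.159, 5.378]), array([-0.003,  0.004,  0.005]))
[ 0.563 -0.273  0.255] (array([0.007, 0.16 , 5.678]), array([-0.003,  0.004,  0.005]))
```

View pics/f1_full.png

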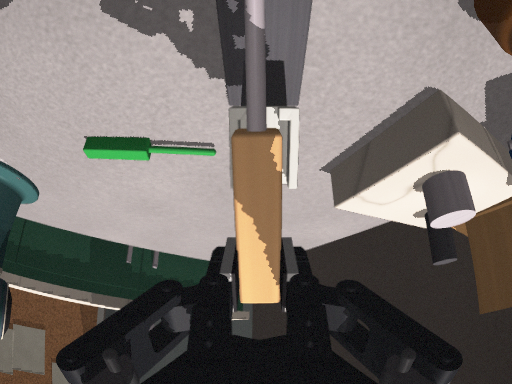

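View pics/f1s.png

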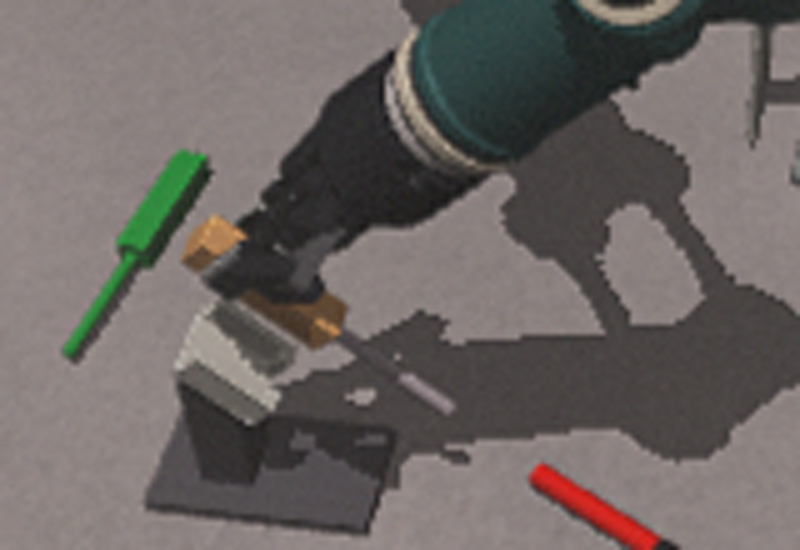

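```bash
python3 - <<'E'
from goto import *
from fit import axes
im=cv2.imread('pics/f1_full.png'); m=np.load('pics/f1.npy',allow_pickle=True).item()
seat=np.array([.480,-.330,.122]); A=axes(np.radians(34.6))
mod=np.array([[0,21,6],[0,-21,6],[53,21,6],[53,-21,6],[53,9,6],[53,-9,6],[53,15,6],[53,-15,6]])/1e3
uv=proj('wrist',seat+mod@A.T,m);print(uv)
x0,y0,k=200,80,5
c=cv2.resize(im[y0:200,x0:330],None,fx=k,fy=k,interpolation=cv2.INTER_CUBIC)
for u,v in uv: cv2.circle(c,(int((u-x0+.5)*k),int((v-y0+.5)*k)),4,(0,0,255),1)
cv2.imwrite('pics/f2.png',c)
E
```

```text
seat [ 0.4799 -0.3302  0.5947] 34.0741027606002
[[ 0.5832  2.8473]
 [-0.683   1.0368]
 [ 0.7981 -1.5947]
 [-0.469  -0.6446]
 [-0.2216 -0.9968]
 [-0.0017 -0.8072]]
[[236.968  502.4186]
 [422.4484 479.627 ]
 [200.0503 506.7924]
 [459.4959 474.911 ]]
[[240.8806 514.683 ]
 [422.841  492.354 ]
 [204.6553 518.9612]
 [459.1857 487.7258]]
stick [ 0.5568 -0.0731  1.9693] 112.8340583097312
[[-0.7579  0.6756]
 [-0.2859  0.3028]
 [-0.6948 -0.4227]
 [ 0.8056 -0.5011]
 [ 1.0152 -0.0577]]
[[230.8986 187.3232]
 [294.6274 187.8043]
 [229.5593 105.9275]
 [297.5293 106.5561]
 [248.9645 105.8052]
 [278.1967 106.0761]
 [239.24   105.8363]
 [287.892  106.2868]]
```

View pics/f2.png

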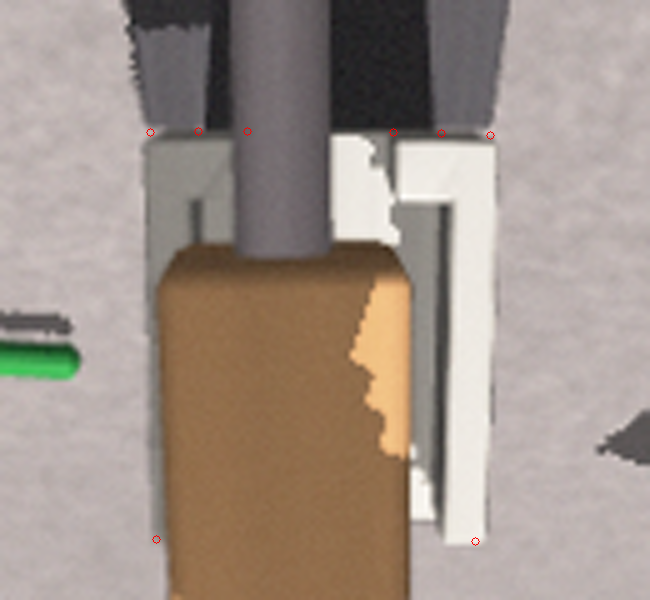

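The rest is where the model predicts to within about 1–2 mm, with the wall edges at crop (145,140) and (497,140). I'll lower the handle into the trough with a small lateral correction.

```bash
python3 -m jog '[[[1,0,0.22,0,0,0,-0.01],[1,0,0.22,2,0,0,-0.01],[1,0,0.22,3.8,0,0,-0.01],[1,0,0.22,5,0,0,-0.01],[1,0,0.22,5.4,0,0,-0.01],[1,0,0.22,5.6,0,0,-0.01],[1,0,0.22,5.6,0,0,-0.01]]]'
python3 - <<'E'
from goto import *
from fit import axes
shot('wrist','g1');shot('scene','g1s',(150,210,280,300),6)
P,Rt,s=pose()
seat=np.array([.480,-.330,.122]);A=axes(np.radians(35.3))
print('mid in seat frame',A.T@(P+Rt@[.020,0,.1655]-seat))
E
```

```text
time: 6.58
tool_pos: [0.5642, -0.2737, 0.2565]
tcp_rot: [2.585, 0.821, -1.082]
wrist_force: [0.1, -0.8, -2.2]
width: 0.244
seat [ 0.4799 -0.3302  0.5947] 34.0741027606002
[[ 0.5832  2.8473]
 [-0.683   1.0368]
 [ 0.7981 -1.5947]
 [-0.469  -0.6446]
 [-0.2216 -0.9968]
 [-0.0017 -0.8072]]
[[236.968  502.4186]
 [422.4484 479.627 ]
 [200.0503 506.7924]
 [459.4959 474.911 ]]
[[240.8806 514.683 ]
 [422.841  492.354 ]
 [204.6553 518.9612]
 [459.1857 487.7258]]
stick [ 0.5568 -0.0731  1.9693] 112.8340583097312
[[-0.7579  0.6756]
 [-0.2859  0.3028]
 [-0.6948 -0.4227]
 [ 0.8056 -0.5011]
 [ 1.0152 -0.0577]]
mid in seat frame [-0.0041 -0.0007  0.0015]
```

View pics/g1_full.png

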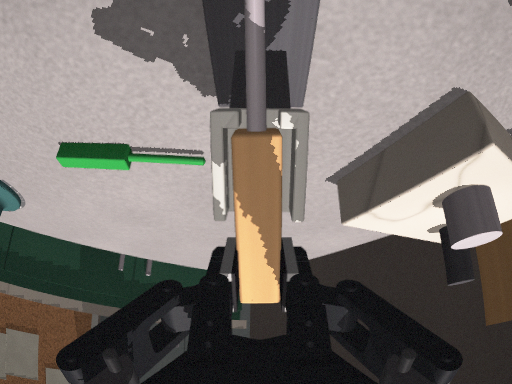

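View pics/g1s.png

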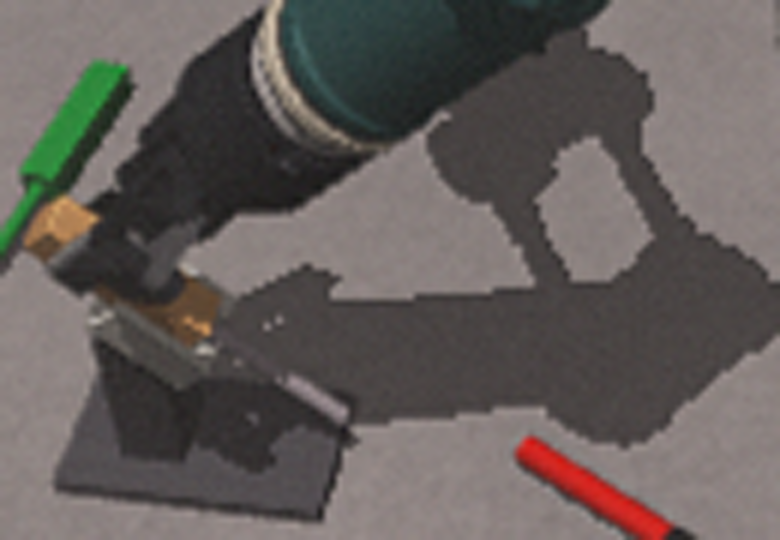

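```bash
sed -i '/^r=/,$d' fit.py; python3 -m jog '[[[1,0.2,0.1,0.1,0,0,0],[1,0.2,0.1,0.25,0,0,0],[1,0.2,0.1,0.25,0,0,0]]]'
```

```text
time: 7.05
tool_pos: [0.5647, -0.2745, 0.2546]
tcp_rot: [2.584, 0.82, -1.082]
wrist_force: [0.4, 2.3, 6.3]
width: 0.246
```

```bash
python3 -m jog '[[[0.4,0.2,0.1,0.15,0,0,0],[0.4,0.2,0.1,0.15,0,0,0],[0.4,0.2,0.1,0.15,0,0,0],[0.4,0.2,0.1,0.15,0,0,0],[0.2,0.2,0.1,-2,0,0,0],[0.2,0.2,0.1,-6,0,0,0],[0,0.2,0.1,-11,0,0,0],[0,0.2,0.1,-12,0,0,0],[0,0.2,0.1,-12,0,0,0]]]'
python3 - <<'E'
from goto import *
shot('wrist','h1');shot('scene','h1s',(150,210,280,300),6)
E
```

```text
time: 8.18
tool_pos: [0.637, -0.226, 0.3369]
tcp_rot: [2.584, 0.822, -1.08]
wrist_force: [0.4, -0.1, -0.1]
width: 1.002
```

View pics/h1_full.png

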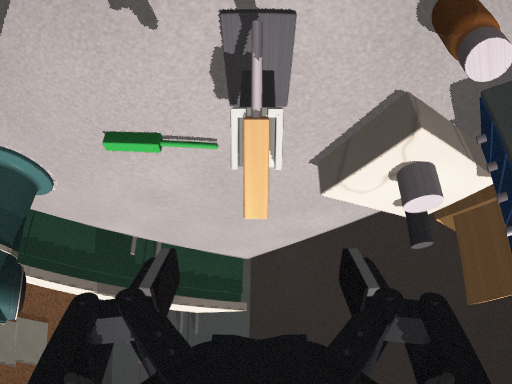

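View pics/h1s.png

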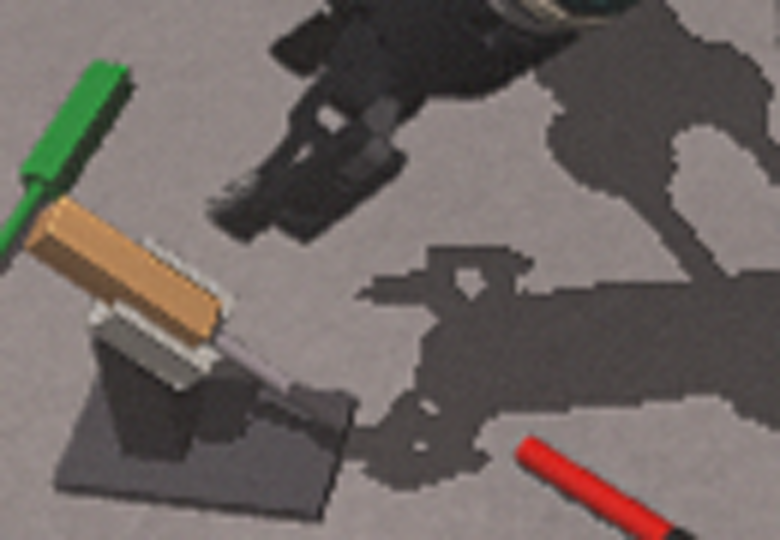

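The stick leans in the rest against the stop: in the scene crop the handle runs (40,240)–(215,320), shaft down. Next I'll move above the knob.

```bash
python3 - <<'E'
from goto import *
D=down(30.4); print(rel(0,D,[.5413,.122,.43]))
E
```

```text
(array([  2.175, -34.103, -15.082]), array([0.019, 0.791, 0.081]))
```

```bash
python3 -m jog '[[[0,0.2,-2,-5,0,0.1,0.01],[0,0.4,-7,-7,0,0.2,0.02],[0,0.8,-12,-8.5,0.01,0.3,0.03],[0,1,-17,-10,0.01,0.42,0.04],[0,1.4,-22.5,-11.5,0.01,0.55,0.06],[0,1.8,-28,-13,0.01,0.68,0.07],[0,2.2,-34.1,-15.1,0.02,0.79,0.08],[0,2.2,-34.1,-15.1,0.02,0.79,0.08],[0,2.2,-34.1,-15.1,0.02,0.79,0.08]]]' 60
python3 - <<'E'
from goto import *
m=shot('wrist','i1',(130,60,400,240),2.9)
P,Rt,s=pose();print(P,s['q'],rel(0,down(30.4),[.5413,.122,.43]))
f=lambda p:(proj('wrist',p,m)-[130,60])*2.9
print('knob top',f([.5413,.122,.187]),'hinge',f([.6713,.1985,.145]),'catch',f([.6867,.0504,.105]))
E
```

```text
time: 9.4
tool_pos: [0.5413, 0.1217, 0.4295]
tcp_rot: [3.03, 0.825, -0.004]
wrist_force: [-0.6, 0.4, -0.6]
width: 1.002
[0.542 0.121 0.429] [ 0.176  0.023  1.831 -0.001  1.289  1.216] (array([-0.003, -0.088, -0.058]), array([ 0.   ,  0.003, -0.   ]))
knob top [[372.37  421.803]] hinge [[ 371.903 -124.49 ]] catch [[751.52  101.005]]
```

View pics/i1.png

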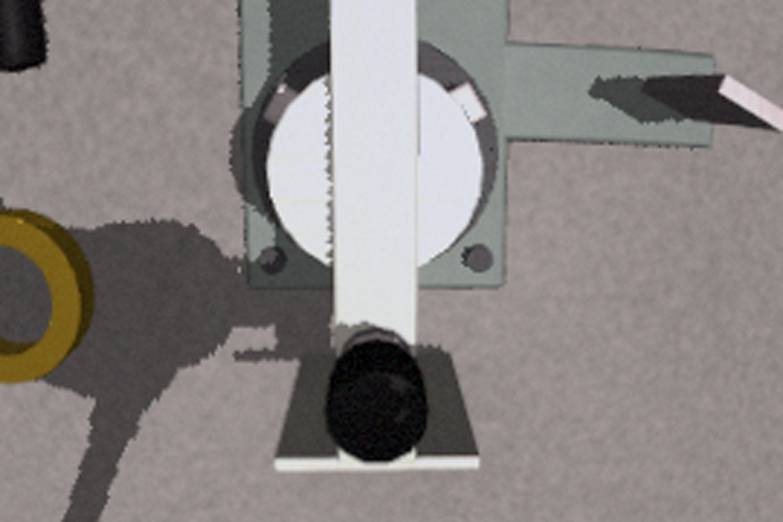

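The knob is centred between the jaws at crop (377,415), within about 1.5 mm of the prediction. I'll descend and grip it.

```bash
python3 -m jog '[[[0,0,0,4.5,0,0,0],[0,0,0.05,8.5,0,0,0],[0,0,0.05,10.1,0,0,0],[0.5,0,0.05,10.1,0,0,0],[1,0,0.05,10.1,0,0,0],[1,0,0.05,10.1,0,0,0],[1,0,0.05,10.1,0,0,0],[1,0,0.05,10.1,0,0,0]]]' 60
python3 - <<'E'
from goto import *
shot('wrist','j1')
E
```

```text
time: 10.45
tool_pos: [0.543, 0.1221, 0.3319]
tcp_rot: [3.031, 0.825, 0.006]
wrist_force: [-1.1, 0.4, 5.4]
width: 0.31
```

View pics/j1_full.png

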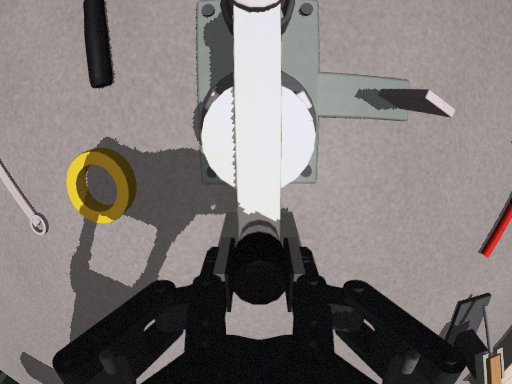

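```bash
python3 -m jog '[[[1,0,0,-1.5,0,0,0],[1,0,0,-3.2,0,0,0],[1,0,0,-3.4,0,0,0],[1,0,0,-3.4,0,0,0]]]' 80
python3 - <<'E'
from goto import *
P,Rt,s=pose();print(P,rel(0,down(30.4),[.5413,.122,.365]))
shot('scene','k1',(270,160,370,250),7)
E
```

```text
time: 11.0
tool_pos: [0.5428, 0.1221, 0.3645]
tcp_rot: [-3.031, -0.824, -0.005]
wrist_force: [6.0, 2.9, -1.9]
width: 0.309
[0.543 0.122 0.364] (array([-0.138, -0.067, -0.054]), array([ 0.001, -0.003,  0.001]))
```

View pics/k1.png

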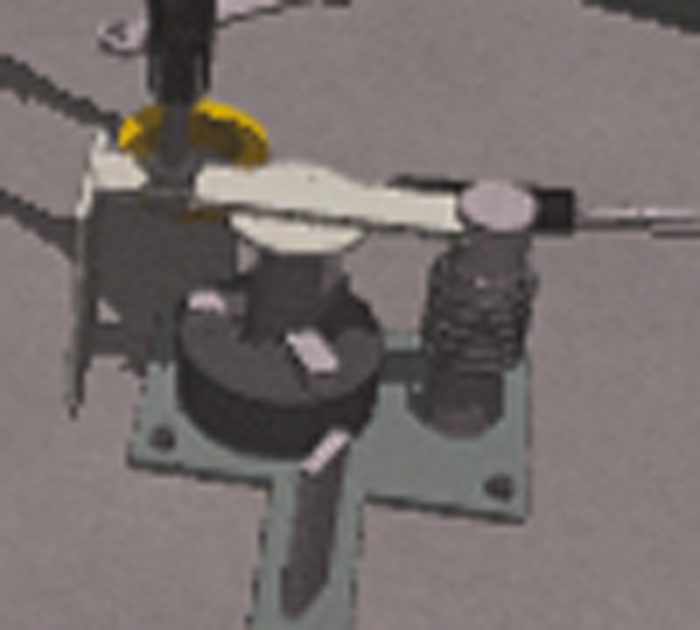

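The bolt is up: its lower end no longer shows below the arm at crop (175,200). Next is the swing along the 150 mm arc.

```bash
python3 -m jog '[[[1,0.17,2.24,0,0,0,-0.15],[1,0.67,4.43,0,0,0,-0.3],[1,1.49,6.52,0,0,0,-0.45],[1,2.62,8.47,0,0,0,-0.6],[1,4.03,10.23,0,0,0,-0.75],[1,5.68,11.75,0,0,0,-0.9],[1,7.54,13.01,0,0,0,-1.05],[1,9.57,13.98,0,0,0,-1.2],[1,11,14.45,0,0,0,-1.3],[1,11,14.45,0,0,0,-1.3],[1,11,14.45,0,0,0,-1.3]]]'
python3 - <<'E'
from goto import *
P,Rt,s=pose();h=np.array([.6713,.1985]);d=P[:2]-h;print(P,s['wrist_force'],s['width'],np.linalg.norm(d),np.arctan2(d[1],d[0])-np.radians(-149.6))
shot('scene','l1',(250,150,390,260),5.5); shot('wrist','l1w')
E
```

```text
time: 12.42
tool_pos: [0.7091, 0.0544, 0.3613]
tcp_rot: [-1.912, -2.484, 0.002]
wrist_force: [-1.8, 5.2, -1.8]
width: 0.305
[0.709 0.054 0.361] [-1.786  5.21  -1.751] 0.3046865455044743 0.1490230826455634 1.2967566112160462
```

View pics/l1.png

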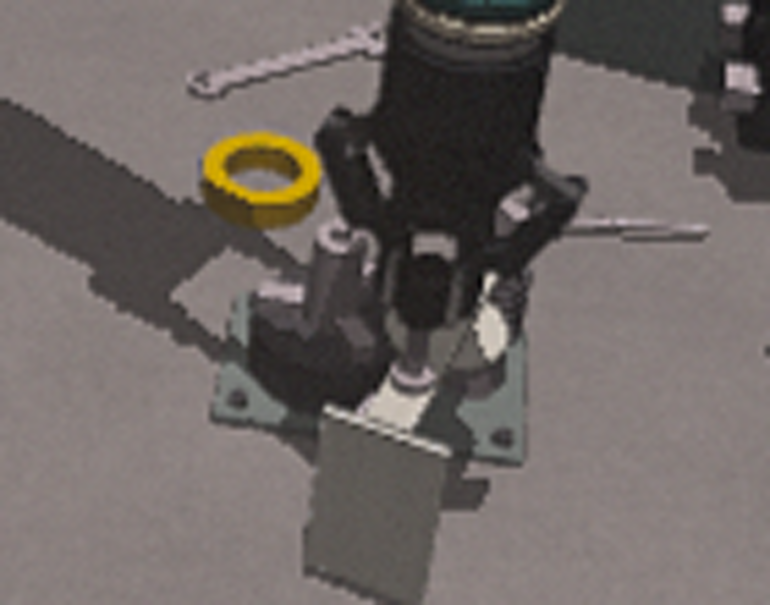

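View pics/l1w_full.png

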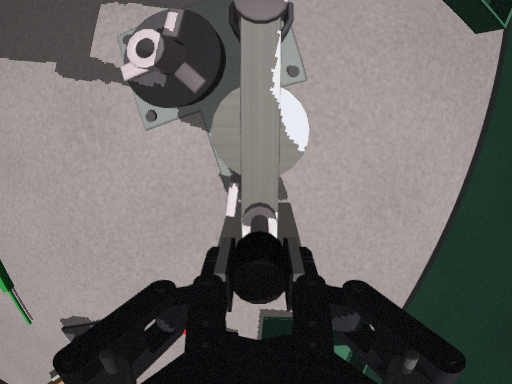

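The guard is open at about 1.30 rad with the bolt beyond the catch (catch visible at (232,200), to the left of the arm). I'll lower the bolt.

```bash
python3 -m jog '[[[1,0,0,1.2,0,0,0],[1,0,0,2.4,0,0,0],[1,0,0,3.4,0,0,0],[1,0,0,3.6,0,0,0],[1,0,0,3.6,0,0,0]]]'
python3 - <<'E'
from goto import *
P,Rt,s=pose();h=np.array([.6713,.1985]);d=P[:2]-h;print(P,s['wrist_force'],s['width'],np.linalg.norm(d),np.arctan2(d[1],d[0])-np.radians(-149.6))
shot('scene','m1',(250,150,390,260),5.5)
E
```

```text
time: 13.15
tool_pos: [0.71, 0.0548, 0.3319]
tcp_rot: [-1.913, -2.49, -0.005]
wrist_force: [-6.4, 5.7, 17.5]
width: 0.304
[0.71  0.055 0.332] [-6.377  5.726 17.5  ] 0.30360275048154123 0.1488507035636811 1.3029670210066053
```

View pics/m1.png

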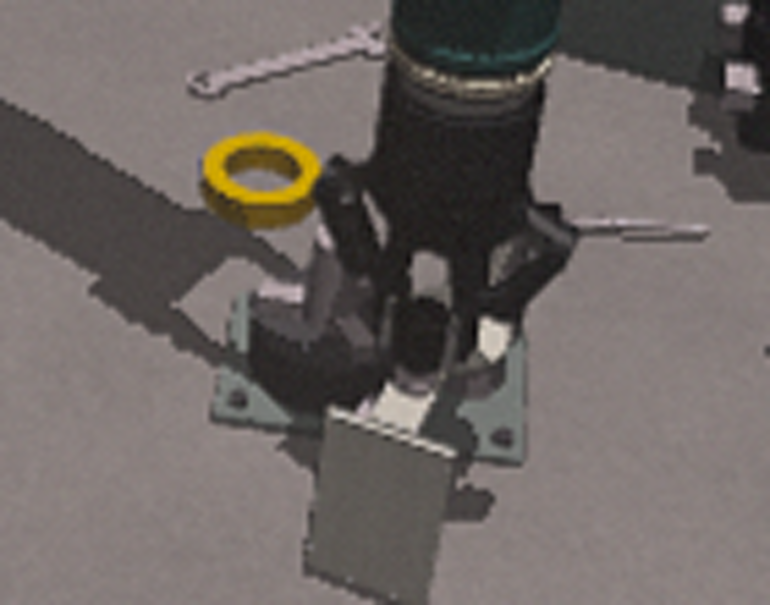

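```bash
python3 -m jog '[[[1,0,-0.6,-0.1,0,0,0.04],[1,0,-1.2,-0.15,0,0,0.08],[0.7,0,-1.2,-0.15,0,0,0.08],[0.3,0,-1.2,-0.15,0,0,0.08],[0,0,-1.2,-0.15,0,0,0.08],[0,0,-1.2,-0.15,0,0,0.08],[0,0,-1.2,-2,0,0,0.08],[0,0,-1.2,-7,0,0,0.08],[0,0,-1.2,-12,0,0,0.08],[0,0,-1.2,-12,0,0,0.08]]]'
python3 - <<'E'
from goto import *
P,Rt,s=pose();print(P,s['wrist_force'],s['width'],s['q'])
shot('scene','n1',(250,150,390,260),5.5);shot('wrist','n1w',(60,0,320,200),3)
E
```

```text
time: 14.45
tool_pos: [0.7, 0.0497, 0.4567]
tcp_rot: [2.006, 2.404, 0.014]
wrist_force: [-0.3, -1.0, 0.9]
width: 0.997
[0.7   0.05  0.457] [-0.28  -0.983  0.864] 0.9972812422777934 [ 0.035  0.285  1.483 -0.     1.361 -0.145]
```

View pics/n1.png

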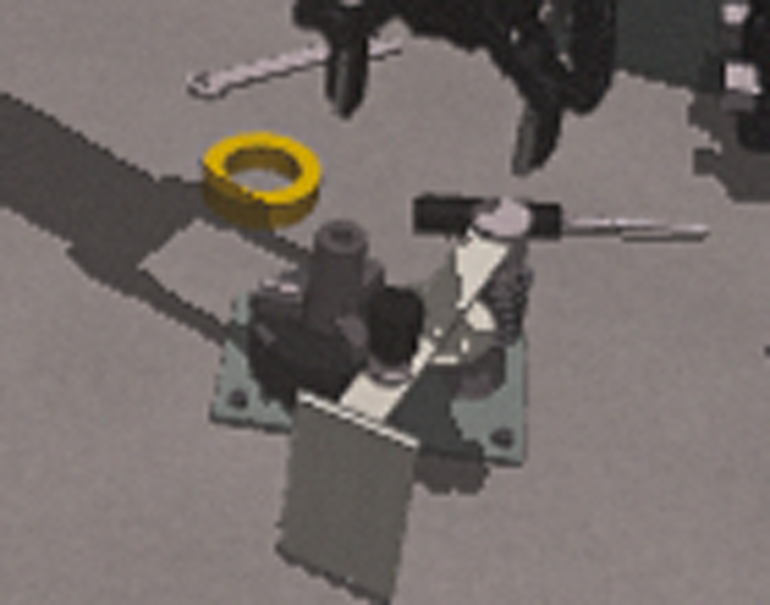

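View pics/n1w_full.png

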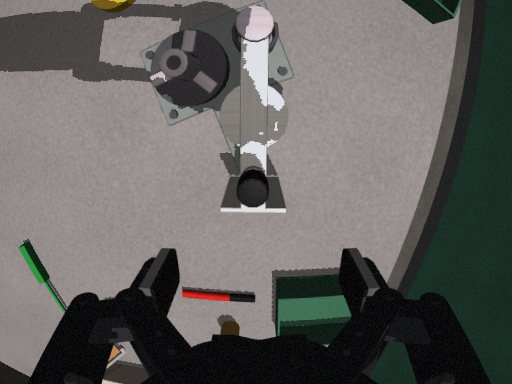

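The guard rests open against the catch, with the tube uncovered at wrist (176,62) and scene crop (342,236). I'll check the knob height and locate the tube mouth.

```bash
python3 - <<'E'
from goto import *
P,Rt,s=pose()
im=cv2.imread('pics/n1w_full.png'); 
cv2.imwrite('pics/o1.png',cv2.resize(im[20:120,130:290],None,fx=5,fy=5,interpolation=cv2.INTER_CUBIC))
im=cv2.imread('pics/n1w_full.png'); 
cv2.imwrite('pics/o2.png',cv2.resize(im[150:225,210:300],None,fx=6,fy=6,interpolation=cv2.INTER_CUBIC))
t=bot.read_camera('top')[:,:,::-1];cv2.imwrite('pics/o3.png',cv2.resize(t[110:190,190:280],None,fx=7,fy=7,interpolation=cv2.INTER_CUBIC))
E
```

```text
(no output)
```

View pics/o1.png

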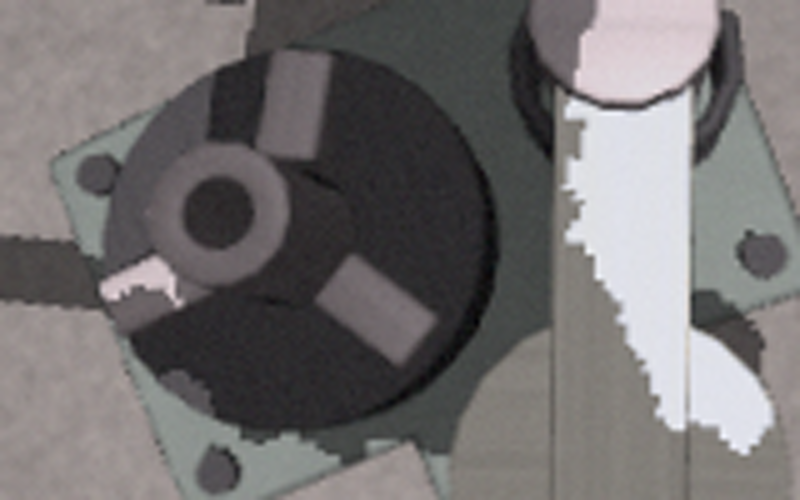

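View pics/o2.png

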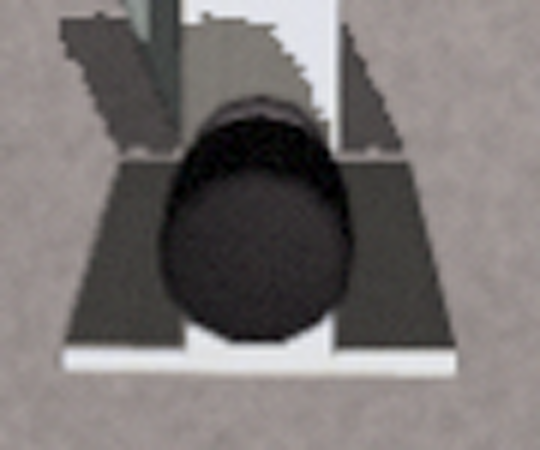

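View pics/o3.png

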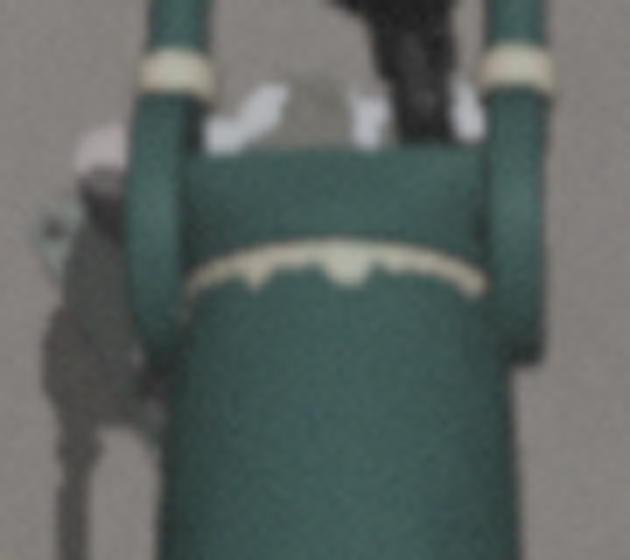

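```bash
python3 - <<'E'
from goto import *
m=np.load('pics/n1w.npy',allow_pickle=True).item()
O=lambda u,v:(130+(u+.5)/5-.5,20+(v+.5)/5-.5); O2=lambda u,v:(210+(u+.5)/6-.5,150+(v+.5)/6-.5)
S=lambda u,v:(250+(u+.5)/5.5-.5,150+(v+.5)/5.5-.5)
def ob(n,u,v,m=None): return (n,u,v,m)
print('tube wrist@.115',atz('wrist',*O(219,212),.115,m),'scene',atz('scene',*S(342,236),.115))
print('tri',tri([('wrist',*O(219,212),m),('scene',*S(342,236))]))
print('knob wrist@.187',atz('wrist',*O2(257,255),.187,m),'scene',atz('scene',*S(398,300),.187))
print('tri',tri([('wrist',*O2(257,255),m),('scene',*S(398,300))]))
hw=atz('wrist',*O(622,30),.145,m);print('hinge',hw,atz('scene',*S(502,217),.145))
k=atz('wrist',*O2(257,255),.187,m)[:2];h=np.array([.6715,.1985]);d=k-h;print(np.linalg.norm(d),np.arctan2(d[1],d[0])+np.radians(149.6))
hh=.6715,.1985;a=np.radians(-149.6);print('tube by geom',hh[0]+.095*np.cos(a),hh[1]+.095*np.sin(a))
E
```

```text
tube wrist@.115 [0.595 0.153 0.115] scene [0.595 0.152 0.115]
tri [0.594 0.153 0.114]
knob wrist@.187 [0.697 0.052 0.187] scene [0.694 0.053 0.187]
tri [0.696 0.052 0.188]
hinge [0.672 0.196 0.145] [0.672 0.198 0.145]
0.148772849117984 1.2097886855774085
tube by geom 0.5895612014253105 0.15042679240848944
```

Step 2 looks met: the knob top is at z≈0.188 (bolt down), the guard is at about 1.21 rad and the hand is clear. Now back to the rest to take the stick.

```bash
cat > st.py <<'E'
from goto import *
Rr=R.from_rotvec([2.584,.82,-1.082]).as_matrix();Pr=np.array([.5647,-.2745,.2546])
MID=Pr+Rr@[.020,0,.1655]; SX=Rr[:,0]
if __name__=='__main__':
    hd=np.degrees(np.arctan2(SX[1],SX[0]));print(MID,SX,hd)
    g=MID-.025*SX; D=down(hd)
    for dz in(.10,0): print(g+[0,0,.155+dz],rel(0,D,g+[0,0,.155+dz]))
E
python3 st.py; python3 - <<'E'
from h import *
from st import *
m=np.load('pics/h1.npy',allow_pickle=True).item()
Y=Rr[:,1]; Z=-Rr[:,2]
pts=[MID+a*SX+b*Y+.011*Z for a,b in[(.045,-.011),(.045,.011),(-.045,-.011),(-.045,.011)]]
print(proj('wrist',pts,m))
im=cv2.imread('pics/h1_full.png');cv2.imwrite('pics/h2.png',cv2.resize(im[90:230,210:310],None,fx=5,fy=4,interpolation=cv2.INTER_CUBIC))
E
```

```text
[ 0.479 -0.333  0.124] [ 0.573  0.409 -0.71 ] 35.55884859799585
[ 0.465 -0.343  0.397] (array([-34.441, -30.033,   5.147]), array([ 0.001, -0.   ,  1.13 ]))
[ 0.465 -0.343  0.297] (array([-34.44 , -30.038,  15.147]), array([ 0.001, -0.   ,  1.13 ]))
[[244.219 120.363]
 [271.077 120.371]
 [245.491 221.329]
 [269.835 221.353]]
```

View pics/h2.png

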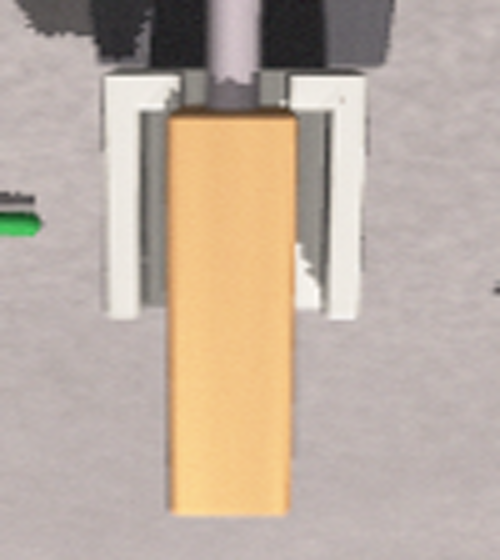

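```bash
python3 -m jog '[[[0,-4,-3.5,0,0,0,0.12],[0,-8,-7,0,0,0,0.25],[0,-12.5,-11,0,0,0,0.38],[0,-17,-15,1,0,0,0.52],[0,-21.5,-19,2,0,0,0.66],[0,-26,-23,3,0,0,0.8],[0,-30.5,-27,4,0,0,0.95],[0,-34.4,-30,5.1,0,0,1.1],[0.3,-34.4,-30,5.1,0,0,1.13],[0.3,-34.4,-30,5.1,0,0,1.13]]]' 80
python3 - <<'E'
from st import *
m=shot('wrist','p1',(160,120,360,270),4)
P,Rt,s=pose();print(s['q'],s['width'])
g=MID-.025*SX; D=down(35.6)
print(rel(0,D,g+[0,0,.155]))
Y=Rr[:,1]; Z=-Rr[:,2]
pts=[MID+a*SX+b*Y+.011*Z for a,b in[(.045,-.011),(.045,.011),(-.045,-.011),(-.045,.011)]]
print((proj('wrist',pts,m)-[160,120])*4)
E
```

```text
time: 15.85
tool_pos: [0.465, -0.3421, 0.3954]
tcp_rot: [-2.989, -0.959, 0.001]
wrist_force: [0.5, 0.0, -0.5]
width: 0.702
[-0.676  0.087  1.827  0.001  1.23   0.272] 0.6957331222657205
(array([-0.135,  0.086,  9.934]), array([-0.002, -0.   ,  0.001]))
[[352.907  20.602]
 [451.541  21.62 ]
 [343.547 401.017]
 [461.653 401.724]]
```

View pics/p1.png

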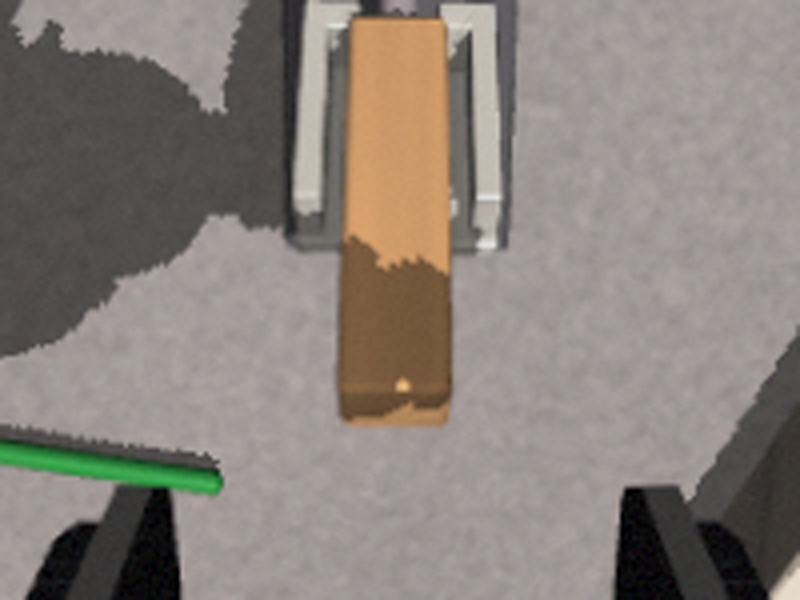

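The handle is centred between the jaws at crop (395,200), within 2–3 mm of prediction. I'll descend and grip its upper half.

```bash
python3 -m jog '[[[0.3,0.05,-0.03,4,0,0,0],[0.3,0.05,-0.03,7.5,0,0,0],[0.3,0.05,-0.03,9.8,0,0,0],[0.3,0.05,-0.03,9.9,0,0,0],[0.7,0.05,-0.03,9.9,0,0,0],[1,0.05,-0.03,9.9,0,0,0],[1,0.05,-0.03,9.9,0,0,0],[1,0.05,-0.03,9.9,0,0,0],[1,0.05,-0.03,9.9,0,0,0]]]' 80
python3 - <<'E'
from h import *
shot('wrist','q1');shot('scene','q1s',(130,190,290,300),5)
E
```

```text
time: 17.02
tool_pos: [0.4663, -0.3421, 0.2998]
tcp_rot: [2.989, 0.959, 0.004]
wrist_force: [1.1, 1.3, 6.6]
width: 0.247
```

View pics/q1_full.png

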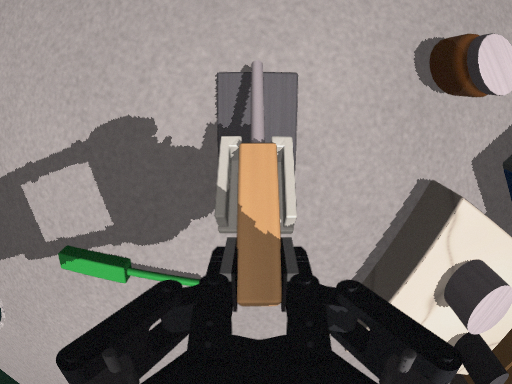

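View pics/q1s.png

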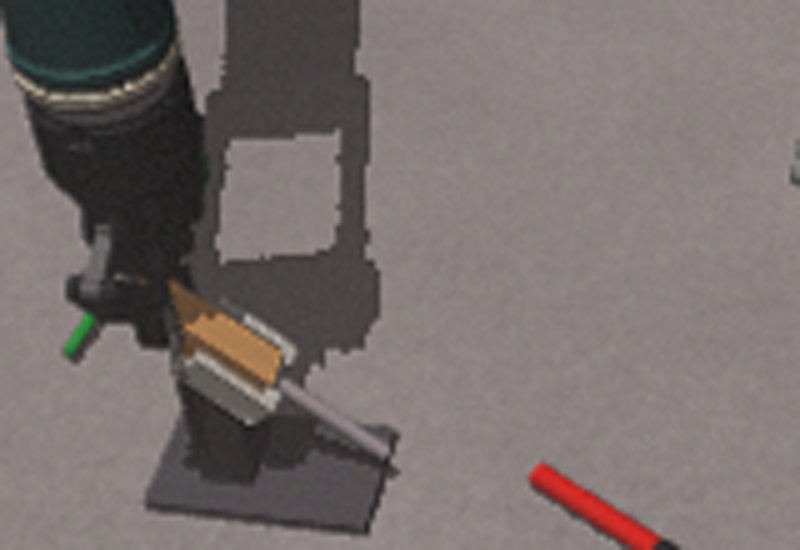

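```bash
python3 -m jog '[[[1,0,0,-1.5,0,0,0],[1,0,0,-4,0,0,0],[1,0,0,-8,0,0,0],[1,0,0,-13,0,0,0],[1,0,0,-16,0,0,0],[1,0,0,-16,0,0,0],[1,0,0,-16,0,0,0]]]'
python3 - <<'E'
from h import *
m=shot('wrist','r1',(180,60,330,310),2.4);shot('scene','r1s',(130,150,290,280),5)
P,Rt,s=pose();K,Rm,t=cam('wrist',m);print(P,Rt.T@(-Rm.T@t-P),s['width'])
E
```

```text
time: 18.0
tool_pos: [0.465, -0.3416, 0.4562]
tcp_rot: [-2.99, -0.959, 0.002]
wrist_force: [0.3, -0.3, -1.7]
width: 0.243
[ 0.46491988 -0.34147064  0.45514543] [0.0844476  0.00030512 0.02876066] 0.2417536962635389
```

View pics/r1.png

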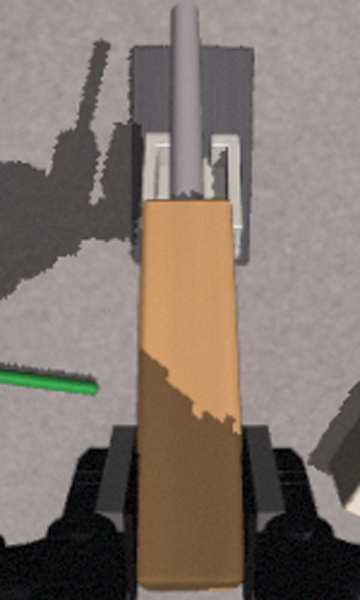

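View pics/r1s.png

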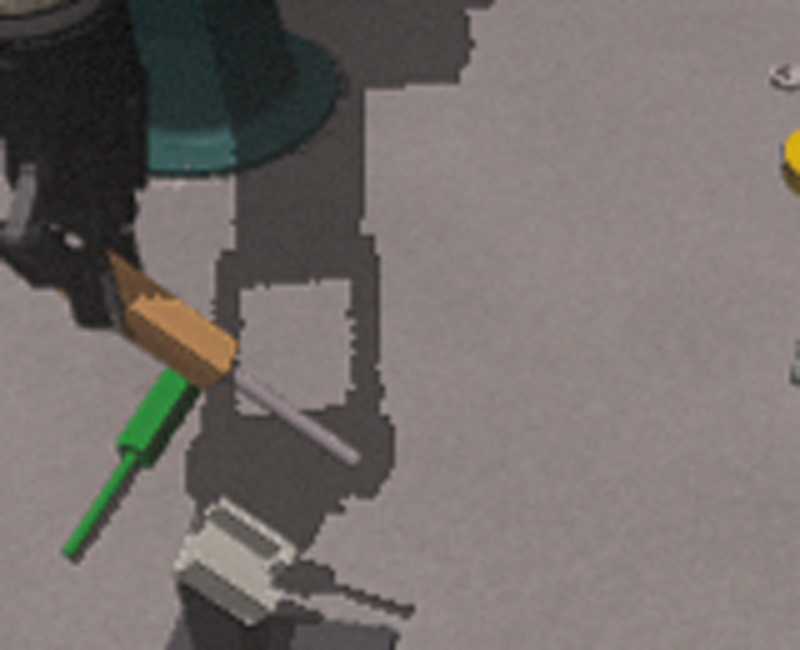

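```bash
cat > sfit.py <<'E'
from h import *
from scipy.optimize import least_squares
np.set_printoptions(precision=4,suppress=True)
def stick_in_tool(v):
    b,w=v[3],v[4]
    A=R.from_euler('ZY',[w,-b]).as_matrix()  # x->(cos b,.,sin b)
    x=A@[1,0,0]; y=A@[0,-1,0]; z=np.cross(x,y); return np.array(v[:3]),np.stack([x,y,z],1)
mod=np.array([[45,11,11],[45,-11,11],[-45,11,11],[-45,-11,11],[130,0,0]])/1e3
def tool_from_cam(m):
    K,Rm,t=cam('wrist',m)
    Rct=np.array([[-.0005,-.946,-.3241],[1,-.0004,-.0004],[.0002,-.3241,.946]])  # cam axes in tool
    Rt=(Rm.T)@Rct.T; P=-Rm.T@t-Rt@[.0845,0,.0299]; return P,Rt
def fit(obs,m,v0,prior=True):
    P,Rt=tool_from_cam(m)
    def f(v):
        c,A=stick_in_tool(v); e=(proj('wrist',P+(c+mod@A.T)@Rt.T,m)-obs).ravel()
        return np.r_[e,(v[1])/.0005]
    r=least_squares(f,v0,x_scale=[.01,.01,.01,.1,.1]);return r.x,f(r.x)
E
python3 - <<'E'
from sfit import *
m=np.load('pics/r1.npy',allow_pickle=True).item()
obs=np.array([[145,201],[232,200],[138,583],[242,583],[185,6]])/2.4+[180,60]
v,e=fit(obs,m,[.018,0,.173,.78,0]);print(v,np.degrees(v[3:]));print(e[:-1].reshape(-1,2))
E
```

```text
[ 0.0145 -0.0001  0.1815  0.7428 -0.0091] [42.5622 -0.5236]
[[-0.8341  0.3464]
 [ 0.1104  0.4038]
 [-0.721  -0.0554]
 [ 1.0525 -0.3919]
 [ 0.5879 -0.3171]]
```

```bash
python3 - <<'E'
from goto import *
print(rel(0,down(35.6+2.16*57.2958),[.47,.06,.50]))
E
```

```text
(array([ 23.769, -32.373,  -4.38 ]), array([-0.003, -0.004, -2.16 ]))
```

```bash
python3 -m jog '[[[1,2,-2.7,-1,0,0,-0.18],[1,4,-5.4,-2,0,0,-0.36],[1,6,-8.1,-3,0,0,-0.54],[1,8,-10.8,-4,0,0,-0.72],[1,10,-13.5,-4.4,0,0,-0.9],[1,12,-16.2,-4.4,0,0,-1.08],[1,14,-18.9,-4.4,0,0,-1.26],[1,16,-21.6,-4.4,0,0,-1.44],[1,18,-24.3,-4.4,0,0,-1.62],[1,20,-27,-4.4,0,0,-1.8],[1,22,-29.7,-4.4,0,0,-1.98],[1,23.8,-32.4,-4.4,0,0,-2.16]]]'
python3 - <<'E'
from goto import *
P,Rt,s=pose();print(P,s['q'],s['width'])
mid=np.array([.0145,0,.1805]); tube=np.array([.595,.153,.115])
D=down(190,-46.5)
for h in (.175,.160): # mid above mouth
    t=tube+[0,0,h]-D@mid; print(t,rel(0,D,t))
E
```

```text
time: 19.6
tool_pos: [0.4702, 0.0613, 0.4996]
tcp_rot: [-0.553, -3.089, 0.001]
wrist_force: [-0.9, 0.7, -1.9]
width: 0.244
[0.47  0.061 0.5  ] [ 0.077 -0.169  1.884 -0.     1.43  -1.139] 0.24400424878045904
[0.476 0.132 0.425] (array([1.899, 6.841, 7.484]), array([-0.215, -0.795, -0.499]))
[0.476 0.132 0.41 ] (array([1.895, 6.843, 8.984]), array([-0.215, -0.795, -0.499]))
```

```bash
python3 -m jog '[[[1,0.3,1,1,-0.035,-0.13,-0.083],[1,0.6,2,2,-0.07,-0.26,-0.166],[1,0.9,3.2,3.3,-0.105,-0.39,-0.25],[1,1.2,4.5,4.6,-0.14,-0.52,-0.33],[1,1.6,5.7,6,-0.175,-0.65,-0.41],[1,1.9,6.84,7.5,-0.215,-0.795,-0.499],[1,1.9,6.84,7.5,-0.215,-0.795,-0.499],[1,1.9,6.84,7.5,-0.215,-0.795,-0.499],[1,1.9,6.84,7.5,-0.215,-0.795,-0.499]]]'
python3 - <<'E'
from goto import *
P,Rt,s=pose();print(P,s['q'],s['width'])
D=down(190,-46.5);print(rel(0,D,P))
shot('wrist','s1');shot('scene','s1s',(250,120,380,250),5);shot('top','s1t',(190,110,290,190),7)
E
```

```text
time: 20.72
tool_pos: [0.4776, 0.1307, 0.428]
tcp_rot: [-0.194, 2.32, 0.084]
wrist_force: [-0.4, -0.4, -1.1]
width: 0.243
[0.478 0.131 0.428] [ 0.234 -0.329  2.237 -0.119  0.422 -1.416] 0.24327479852431783
(array([0., 0., 0.]), array([-0.005,  0.003, -0.005]))
```

View pics/s1_full.png

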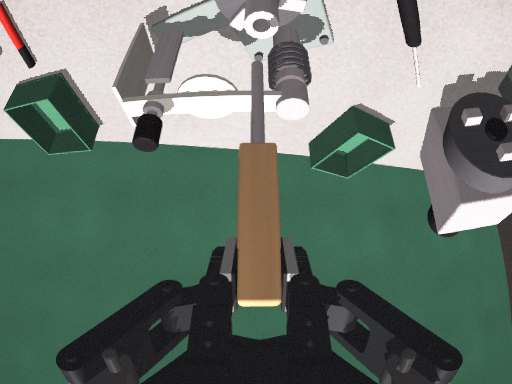

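View pics/s1s.png

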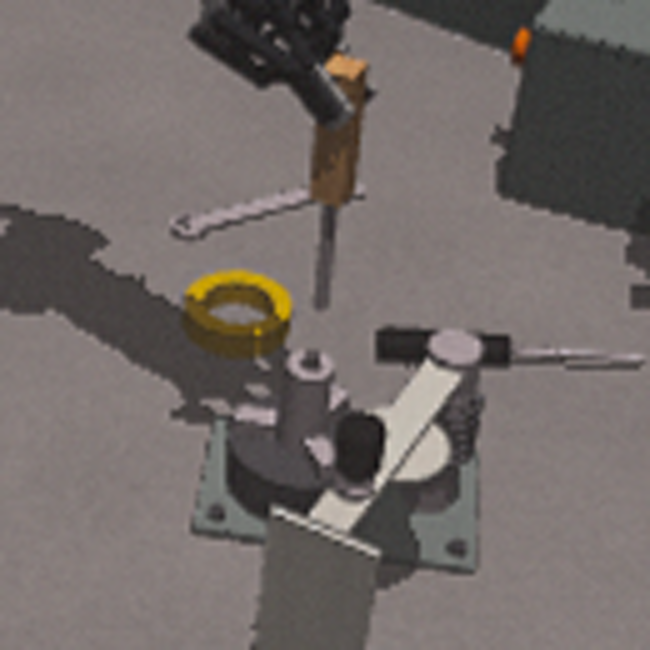

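View pics/s1t.png

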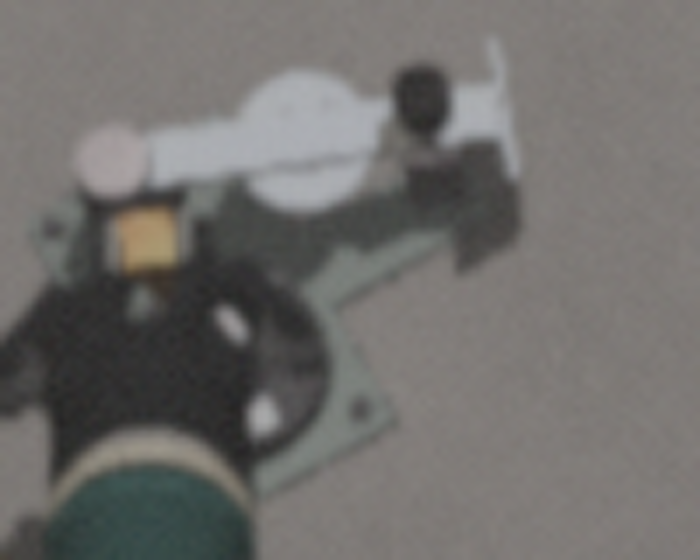

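```bash
python3 - <<'E'
import cv2
im=cv2.imread('pics/s1_full.png')
cv2.imwrite('pics/s2.png',cv2.resize(im[0:150,210:320],None,fx=5,fy=4,interpolation=cv2.INTER_CUBIC))
im=cv2.imread('pics/s1s_full.png')
cv2.imwrite('pics/s3.png',cv2.resize(im[125:205,295:340],None,fx=9,fy=7.5,interpolation=cv2.INTER_CUBIC))
E
```

```text
(no output)
```

View pics/s2.png

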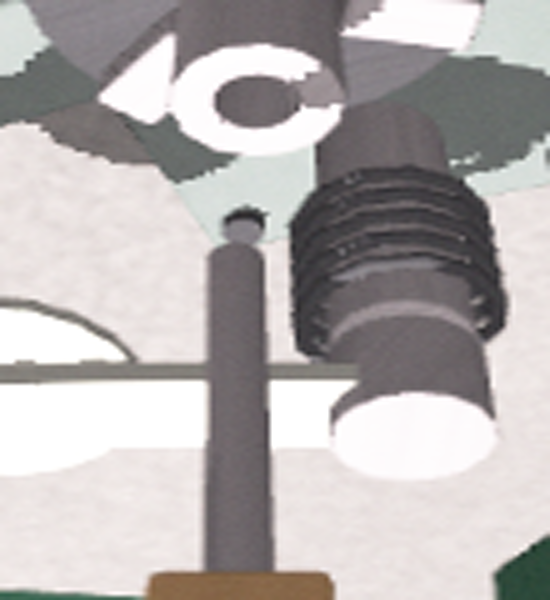

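View pics/s3.png

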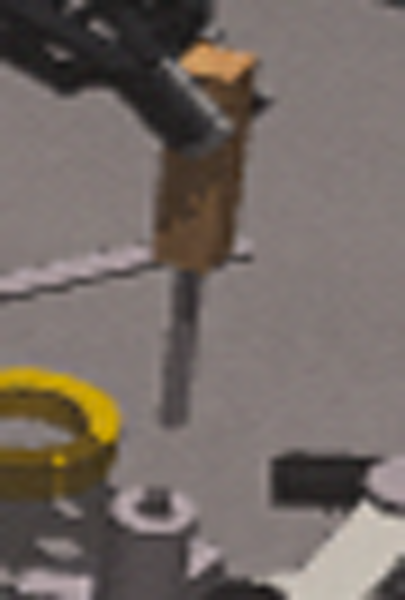

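```bash
python3 - <<'E'
from sfit import *
m=np.load('pics/s1.npy',allow_pickle=True).item()
W=lambda u,v:(210+(u+.5)/5-.5,(v+.5)/4-.5)
S=lambda u,v:(295+(u+.5)/9-.5,125+(v+.5)/7.5-.5)
tw=atz('wrist',*W(258,100),.115,m); ts=atz('scene',*S(154,505),.115)
print('tube',tw,ts)
P,Rt=tool_from_cam(m); ps,Rs,_=pose(); print('P',P,ps)
print('tip tri',tri([('wrist',*W(238,244),m),('scene',*S(173,425))]))
for z in(.158,.165,.172): print(z,atz('wrist',*W(238,244),z,m),atz('scene',*S(173,425),z))
print('step tri',tri([('wrist',*W(239,572),m),('scene',*S(188,270))]))
# full fit in tool frame using wrist + scene
mod2=np.array([[45,11,11],[45,-11,11],[130,0,0],[-45,11,11],[-45,-11,11]])/1e3
ow=np.array([W(148,576),W(333,576),W(238,246),(239-.2,302),(281,302)])
ms=np.array([[-45,0,0],[130,0,0],[45,0,0]])/1e3
os_=np.array([S(217,62),S(173,424),S(186,268)])
def f(v):
    c,A=stick_in_tool(v)
    e1=(proj('wrist',P+(c+mod2@A.T)@Rt.T,m)-ow).ravel()
    e2=(proj('scene',P+(c+ms@A.T)@Rt.T+v[5:8])-os_).ravel()
    return np.r_[e1,e2,v[1]/.0005,v[5:8]/.002]
r=least_squares(f,[.0145,0,.18,.76,0,0,0,0]);v=r.x;print(v,np.degrees(v[3:5]));print(f(v)[:-4].reshape(-1,2))
c,A=stick_in_tool(v);print('mid',P+Rt@c,'tip',P+Rt@(c+.13*A[:,0]),'xaxis',Rt@A[:,0])
E
```

```text
tube [0.594  0.1527 0.115 ] [0.5925 0.1545 0.115 ]
P [0.4796 0.1313 0.429 ] [0.4774 0.1307 0.4278]
tip tri [0.5975 0.1503 0.164 ]
0.158 [0.602  0.1506 0.158 ] [0.5934 0.1578 0.158 ]
0.165 [0.5961 0.1497 0.165 ] [0.5983 0.1499 0.165 ]
0.172 [0.5903 0.1487 0.172 ] [0.6032 0.1419 0.172 ]
step tri [0.5953 0.1497 0.2435]
[ 0.0146 -0.      0.1819  0.7378 -0.0144 -0.002  -0.0014 -0.0002] [42.2744 -0.8263]
[[ 0.1138  0.0527]
 [ 0.2827 -0.5031]
 [-0.1216  0.2999]
 [-1.5698  0.3296]
 [ 1.2017 -0.198 ]
 [ 1.502   0.5321]
 [-0.8376  0.4293]
 [ 1.0386 -0.8968]]
mid [0.6002 0.1517 0.2936] tip [0.5981 0.1499 0.1636] xaxis [-0.0159 -0.0134 -0.9998]
```

```bash
cat > ins.py <<'E'
from sfit import *
P,Rt,s=pose()
V=[.0146,0,.1819,.7378,-.0144]
c,A=stick_in_tool(V)
def cmd(tip,w):
    Rn=R.from_rotvec(w).as_matrix()@Rt
    Pn=np.array(tip)-Rn@(c+.13*A[:,0])
    return Rt.T@(Pn-P)*100, R.from_matrix(Rt.T@Rn).as_rotvec()
E
python3 - <<'E'
from ins import *
tip=P+Rt@(c+.13*A[:,0]);print(P,tip,Rt@A[:,0])
# measured world tip (.5978,.150,.1637): work in shifts
d=np.array([-.004,.003,0]);w=[.009,-.011,0]
for dz in(0,-.030,-.060): print(dz,cmd(tip+d+[0,0,dz],w))
E
```

```text
[0.4774 0.1307 0.4278] [0.5961 0.1493 0.1625] [-0.0154 -0.0135 -0.9998]
0 (array([ 0.5692,  0.1762, -0.3857]), array([-0.0048, -0.0123,  0.0051]))
-0.03 (array([2.7534, 0.1763, 1.6708]), array([-0.0048, -0.0123,  0.0051]))
-0.06 (array([4.9377, 0.1765, 3.7273]), array([-0.0048, -0.0123,  0.0051]))
```

```bash
python3 -m jog '[[[1,0.57,0.18,-0.39,-0.005,-0.012,0.005],[1,1.6,0.18,0.6,-0.005,-0.012,0.005],[1,2.75,0.18,1.67,-0.005,-0.012,0.005],[1,2.75,0.18,1.67,-0.005,-0.012,0.005],[1,2.75,0.18,1.67,-0.005,-0.012,0.005]]]'
python3 - <<'E'
from h import *
m=shot('wrist','t1',(210,0,320,150),5);shot('scene','t1s',(290,130,340,220),6.6)
P,Rt,s=pose();print(P,s['wrist_force'])
E
```

```text
time: 21.5
tool_pos: [0.47, 0.1315, 0.3949]
tcp_rot: [-0.192, 2.309, 0.093]
wrist_force: [-0.3, -0.7, -0.9]
width: 0.243
[0.47025571 0.13161835 0.39591853] [-0.46969077 -0.00709274 -0.08258185]
```

View pics/t1.png

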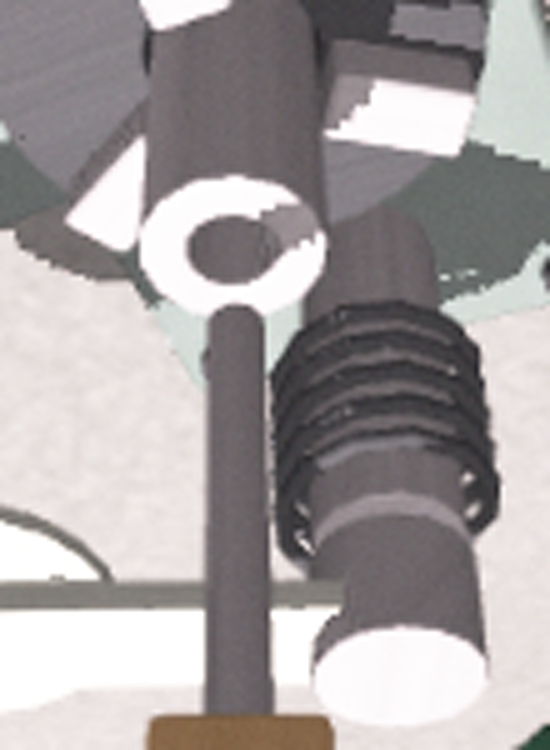

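View pics/t1s.png

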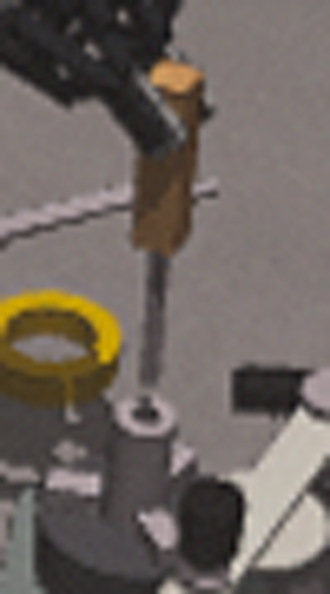

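```bash
python3 - <<'E'
from sfit import *
m=np.load('pics/t1.npy',allow_pickle=True).item()
W=lambda u,v:(210+(u+.5)/5-.5,(v+.5)/5-.5)
S=lambda u,v:(290+(u+.5)/6.6-.5,130+(v+.5)/6.6-.5)
tw=atz('wrist',*W(234.5,248),.115,m); ts=atz('scene',*S(147,412),.115)
print('tube',tw,ts)
tp=tri([('wrist',*W(236,313),m),('scene',*S(148,390))]);print('tip tri',tp)
for z in(.128,.132,.136): print(z,atz('wrist',*W(236,313),z,m)-tw,atz('scene',*S(148,390),z)-ts)
print('step tri',tri([('wrist',*W(239,717),m),('scene',*S(157,252))]))
E
```

```text
tube [0.5941 0.1529 0.115 ] [0.5932 0.1545 0.115 ]
tip tri [0.594  0.1526 0.1311]
0.128 [0.0033 0.0008 0.013 ] [-0.0014  0.0006  0.013 ]
0.132 [-0.0001  0.0002  0.017 ] [ 0.0013 -0.0037  0.017 ]
0.136 [-0.0036 -0.0004  0.021 ] [ 0.004  -0.0081  0.021 ]
step tri [0.5893 0.1523 0.2123]
```

```bash
python3 - <<'E'
from sfit import *
S=lambda u,v:np.array((290+(u+.5)/6.6-.5,130+(v+.5)/6.6-.5))
tip=np.array([.5936,.1537,.131])
for d in [(0,0),(.0087,0),(0,.0087)]:
    print((proj('scene',[tip,tip+[d[0]/.175*.085,d[1]/.175*.085,.085],tip+[d[0],d[1],.175]])-[290,130])*6.6)
m=np.load('pics/t1.npy',allow_pickle=True).item()
for d in [(0,0),(.0087,0),(0,.0087)]:
  t=np.array([.594,.1527,.131]);print((proj('wrist',[t,t+[d[0]/.175*.085,d[1]/.175*.085,.085]],m)-[210,0])*5)
E
```

```text
[[146.9828 385.2649]
 [164.4191 244.7164]
 [184.8856  79.7408]]
[[146.9828 385.2649]
 [171.7517 248.2075]
 [200.9559  86.6074]]
[[146.9828 385.2649]
 [169.6577 240.9437]
 [196.1467  72.3459]]
[[231.4831 306.9315]
 [232.9303 759.0532]]
[[231.4831 306.9315]
 [227.5992 776.1271]]
[[231.4831 306.9315]
 [266.1735 761.8047]]
```

```bash
python3 - <<'E'
from ins import *
print(Rt.T@[0,0,-1], Rt.T@[1,0,0],Rt.T@[0,1,0])
E
```

```text
[ 0.7364 -0.0069  0.6765] [-0.6677 -0.1678  0.7252] [-0.1085  0.9858  0.1281]
```

```bash
python3 -m jog '[[[1,0.4,0,0.37,0,0,0],[1,0.8,0,0.74,0,0,0],[1,1.2,0,1.1,0,0,0],[1,1.55,-0.01,1.43,0,0,0],[1,1.9,-0.02,1.75,0,0,0],[1,1.9,-0.02,1.75,0,0,0]]]'
python3 - <<'E'
from h import *
m=shot('wrist','u1',(210,30,320,150),5);shot('scene','u1s',(290,130,340,220),6.6)
P,Rt,s=pose();print(P,s['wrist_force'])
E
```

```text
time: 22.35
tool_pos: [0.4698, 0.1314, 0.3687]
tcp_rot: [-0.192, 2.31, 0.093]
wrist_force: [0.0, -0.2, -0.5]
width: 0.244
[0.47000215 0.13150574 0.3694849 ] [-1.5087965  -0.20286581 -1.16541914]
```

View pics/u1.png

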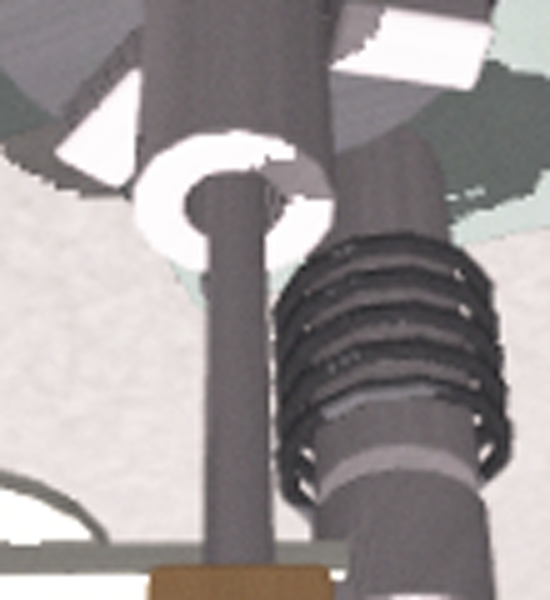

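View pics/u1s.png

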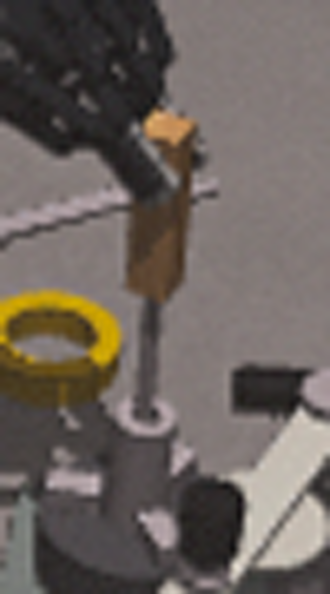

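The shaft tip has entered the bore (wrist crop: shaft crosses the bore at (237,200); scene crop: shaft ends inside the ring at (148,410)), with no contact force. I'll lower further.

```bash
python3 -m jog '[[[1,0.45,0,0.41,0,0,0],[1,0.9,-0.01,0.82,0,0,0],[1,1.35,-0.01,1.23,0,0,0],[1,1.8,-0.02,1.65,0,0,0],[1,2.2,-0.02,2.03,0,0,0],[1,2.2,-0.02,2.03,0,0,0]]]'
```

```text
time: 23.2
tool_pos: [0.4698, 0.1314, 0.3388]
tcp_rot: [-0.192, 2.31, 0.093]
wrist_force: [0.5, -0.2, -1.0]
width: 0.242
```

```bash
python3 - <<'E'
from h import *
m=shot('wrist','v1',(210,30,320,150),5);shot('scene','v1s',(290,130,340,220),6.6)
P,Rt,s=pose();print(P,s['wrist_force'],s['torque'],Rt.T@[0,0,-1])
E
```

```text
[0.47006287 0.13153963 0.33960319] [ 0.21402555  0.48224301 -0.64273431] [-0.04359925  0.51529533  0.0082325 ] [ 0.73575885 -0.0067921   0.67720955]
```

View pics/v1.png

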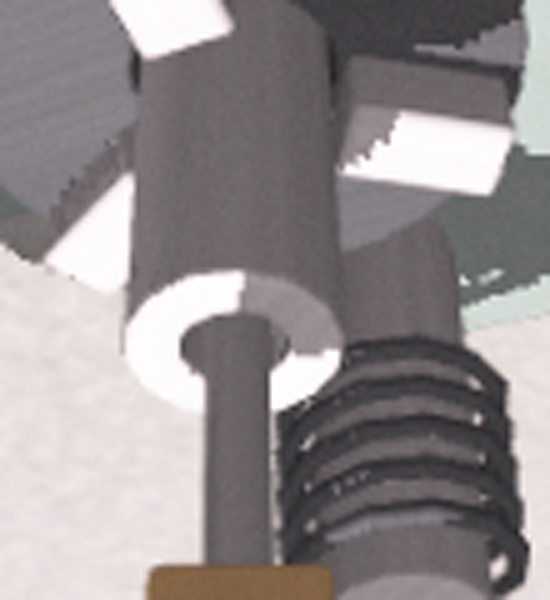

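View pics/v1s.png

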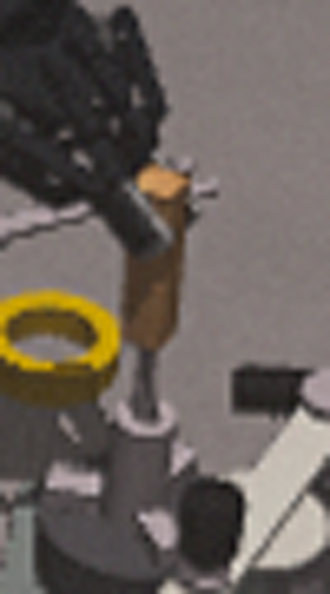

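```bash
python3 -m jog '[[[1,0.45,0,0.41,0,0,0],[1,0.9,-0.01,0.82,0,0,0],[1,1.35,-0.01,1.24,0,0,0],[1,1.8,-0.02,1.65,0,0,0],[1,2.25,-0.02,2.06,0,0,0],[1,2.65,-0.03,2.43,0,0,0],[1,2.8,-0.03,2.57,0,0,0],[1,2.8,-0.03,2.57,0,0,0]]]'
python3 - <<'E'
from h import *
m=shot('wrist','w1',(210,90,320,210),5);shot('scene','w1s',(290,130,340,220),6.6)
P,Rt,s=pose();print(P,s['wrist_force'],Rt.T@[0,0,-1])
E
```

```text
time: 24.3
tool_pos: [0.4702, 0.1315, 0.3017]
tcp_rot: [-0.192, 2.308, 0.093]
wrist_force: [4.1, -0.0, -1.5]
width: 0.244
[0.47015608 0.1314845  0.30175471] [ 5.68572774  0.24056951 -2.19515872] [ 0.73609878 -0.00691131  0.67683884]
```

View pics/w1.png

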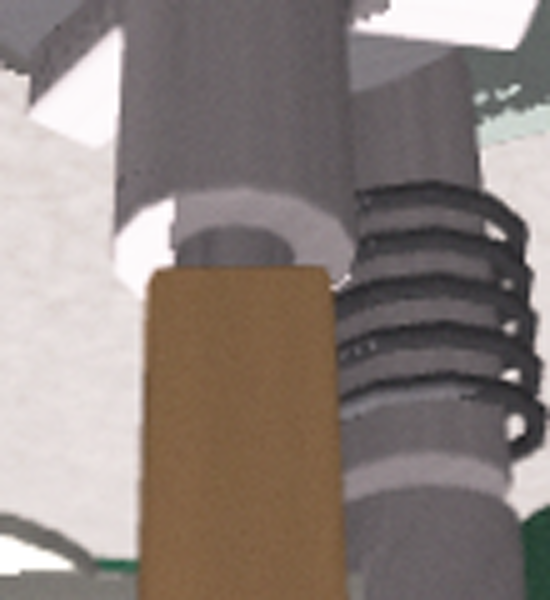

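View pics/w1s.png

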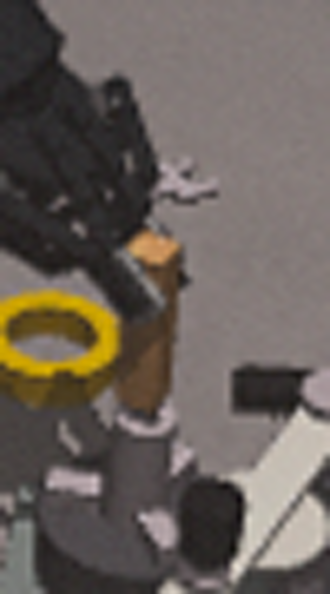

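```bash
python3 -m jog '[[[1,-0.07,-0.02,0.07,0,0,0],[1,0.08,-0.02,0.21,0,0,0],[1,0.23,-0.02,0.34,0,0,0],[1,0.37,-0.02,0.48,0,0,0],[1,0.37,-0.02,0.48,0,0,0]]]'
python3 - <<'E'
from h import *
m=shot('wrist','x1',(210,90,320,210),5)
P,Rt,s=pose();print(P,s['wrist_force'])
E
```

```text
time: 25.02
tool_pos: [0.4709, 0.1314, 0.2953]
tcp_rot: [-0.192, 2.309, 0.093]
wrist_force: [3.3, 0.2, -2.0]
width: 0.245
[0.47090704 0.13141188 0.29529643] [ 2.45965947  0.41372828 -2.07072604]
```

View pics/x1.png

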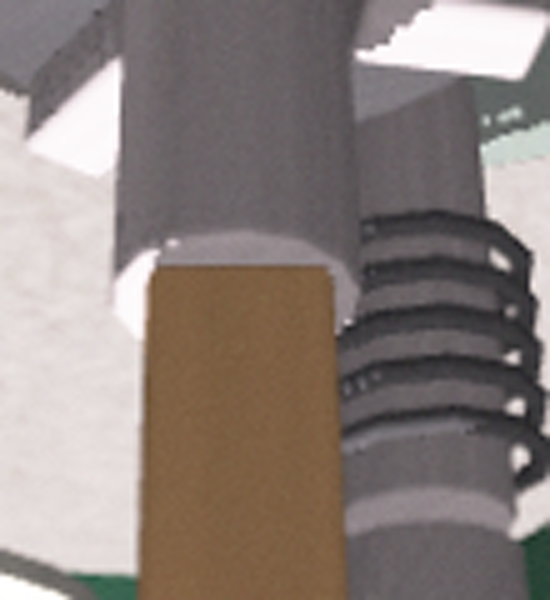

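```bash
python3 -m jog '[[[1,0.04,0,0.11,0,0,0],[1,0.11,0,0.18,0,0,0],[1,0.18,0,0.24,0,0,0],[1,0.18,0,0.24,0,0,0]]]'
python3 - <<'E'
from h import *
m=shot('wrist','y1',(210,90,320,210),5);shot('scene','y1s',(290,130,340,220),6.6)
P,Rt,s=pose();print(P,s['wrist_force'])
E
```

```text
time: 25.58
tool_pos: [0.4716, 0.1316, 0.293]
tcp_rot: [-0.191, 2.308, 0.093]
wrist_force: [-2.9, -1.3, 3.5]
width: 0.244
[0.47155799 0.13159786 0.29296598] [-2.34780681 -1.61096346  4.05741337]
```

View pics/y1.png

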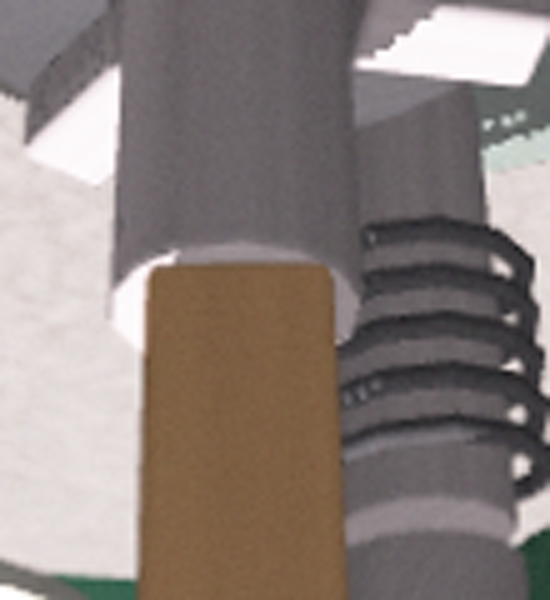

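View pics/y1s.png

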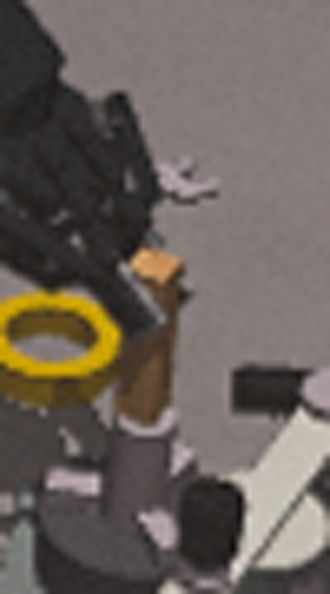

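```bash
python3 -m jog '[[[1,0.1,0,0.03,0,0,0],[1,0.1,0,0.03,0,0,0]]]'
python3 - <<'E'
from h import *
P,Rt,s=pose();print(P,s['wrist_force'],s['torque'],s['width'])
E
```

```text
time: 25.92
tool_pos: [0.4715, 0.1316, 0.2927]
tcp_rot: [-0.191, 2.307, 0.094]
wrist_force: [-4.6, -1.9, 7.3]
width: 0.243
[0.47147377 0.13157587 0.29271929] [-4.59878209 -1.93865429  7.31123797] [-0.21213998  0.30407773 -0.12541347] 0.24302344243147275
```

The handle is on the rim: pressing raised Fz from -2 to +7 N and z stopped at 0.2927. I'll soften the grip and then open.

```bash
python3 -m jog '[[[1,0,0,0,0,0,0],[0.9,0,0,0,0,0,0],[0.65,0,0,0,0,0,0],[0.5,0,0,0,0,0,0],[0.5,0,0,0,0,0,0],[0.5,0,0,0,0,0,0]]]' 20
python3 - <<'E'
from h import *
m=shot('wrist','z1');shot('scene','z1s',(290,130,340,220),6.6)
P,Rt,s=pose();print(P,s['wrist_force'],s['width'])
E
```

```text
time: 26.68
tool_pos: [0.4709, 0.1315, 0.2914]
tcp_rot: [-0.192, 2.309, 0.093]
wrist_force: [-0.3, -0.1, 0.8]
width: 0.502
[0.47099415 0.13150821 0.29151172] [ 0.39085968  1.07787556 -0.28653855] 0.4988245806200658
```

View pics/z1_full.png

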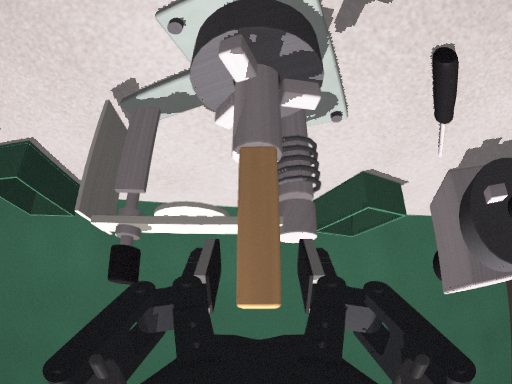

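View pics/z1s.png

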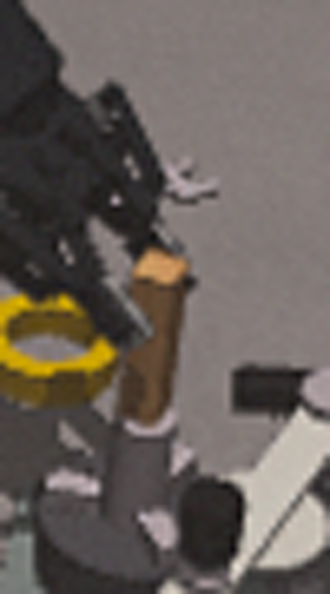

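Released and standing on the rim. The handle runs from wrist (258,150) to (258,305), and the guard is still latched at left with the bolt knob at (124,262). Now I'll open fully and back off along the tool axis.

```bash
python3 -m jog '[[[0.2,0,0,0,0,0,0],[0,0,0,-1,0,0,0],[0,0,0,-4,0,0,0],[0,0,0,-8,0,0,0],[0,0,0,-12,0,0,0],[0,0,0,-15,0,0,0],[0,0,0,-15,0,0,0],[0,0,0,-15,0,0,0]]]'
python3 - <<'E'
from h import *
m=shot('wrist','A1',(60,0,420,240),2.2);shot('scene','A1s',(255,130,385,250),5.5);shot('top','A1t')
P,Rt,s=pose();print(P,s['wrist_force'],s['width'],s['joint_vel'])
E
```

```text
time: 27.78
tool_pos: [0.3625, 0.1123, 0.3928]
tcp_rot: [-0.192, 2.309, 0.093]
wrist_force: [-0.0, 0.0, -0.5]
width: 0.997
[0.36261467 0.11231133 0.39180463] [ 0.04529078 -0.26636301  0.39343061] 1.002200051886299 [-8.50127461e-05  2.17476652e-03 -1.44044560e-03 -2.03021012e-04
  1.19138090e-03  4.51507149e-04]
```

View pics/A1.png

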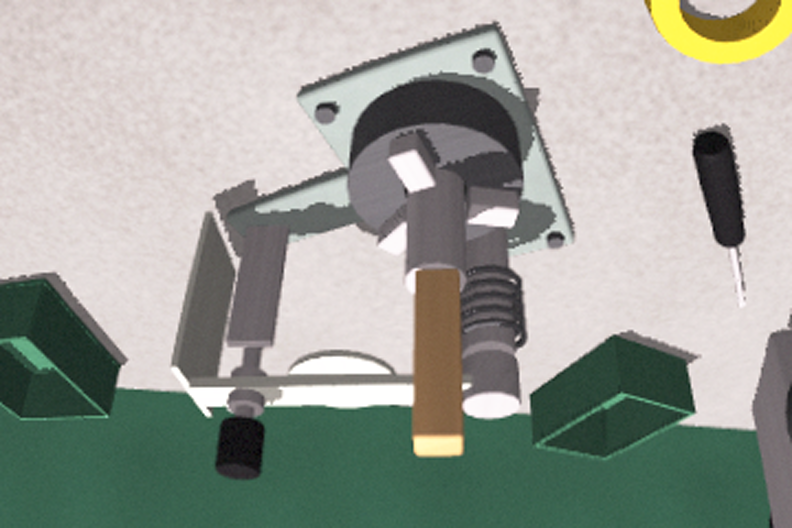

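View pics/A1s.png

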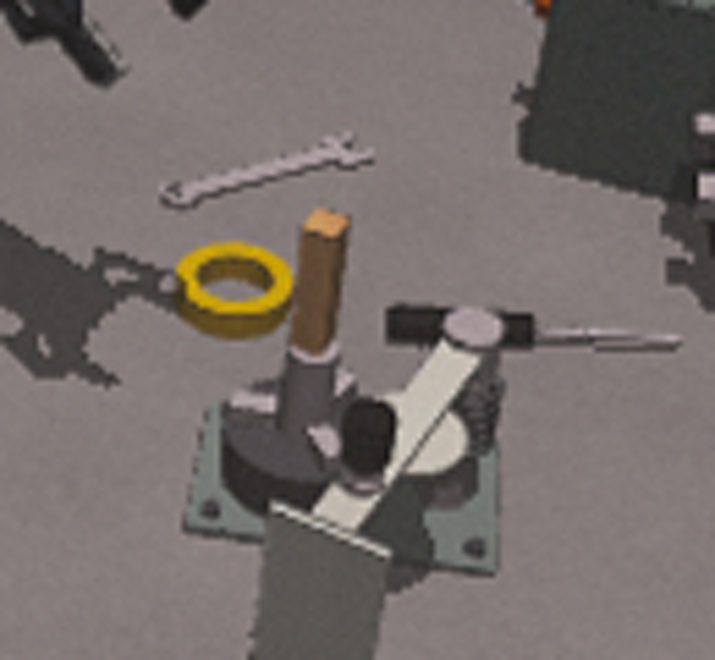

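View pics/A1t_full.png

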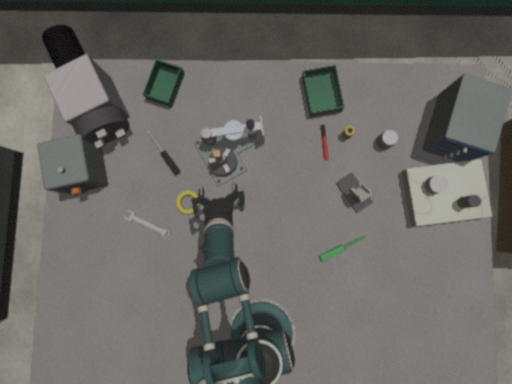

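```bash
python3 - <<'E'
from h import *
m=np.load('pics/A1.npy',allow_pickle=True).item()
print(tri([('wrist',60+(439)/2.2,(446)/2.2,m),('scene',255+326/5.5,130+222/5.5)]))
S=lambda u,v:(255+u/5.5,130+v/5.5)
print('knob top@.187',atz('scene',*S(370,409),.187),'handle top@.205',atz('scene',*S(326,222),.205))
print(bot.finish_job())
E
```

```text
[0.59344352 0.15331399 0.20429178]
knob top@.187 [0.6955704  0.05236777 0.187     ] handle top@.205 [0.59424945 0.15128927 0.205     ]
the job is handed in; nothing more can be done
None
```

The job is done and handed in at about 28 s of the 72 s allowed; the hand-in gave no verdict, so this rests on my own checks.

- **Leaning the stick:** I laid the wooden stick in the rest, shaft down against the stop, and let go. The wrist and scene pictures showed it lying home.
- **Guard:** I lifted the bolt by its knob and swung the guard to about 1.30 rad. I then lowered the bolt behind the catch and let go. The guard stayed at about 1.21 rad with the knob top at 0.188 m, which is bolt fully down.
- **Stick in the tube:** I took the stick from the rest again and lowered it into the tube until pressing gave about 7 N on the rim, then released it and backed off.

**Last checks:**
- The handle's top centre was at (0.593, 0.153, 0.204) m. Home would be 0.205 m high, and the tube axis was measured at (0.594, 0.153).
- The guard was still latched open and the gripper was open and clear, with no significant force.
- The bystanders looked unmoved in the top view, which I judged by eye only.

**Disagreements:**
- The cameras differed by about 2 mm on positions.
- The two views of the stick's tilt before insertion differed by about 0.03 rad. The shaft pushed sideways with up to 6 N on the way in, so I shifted it 1 mm and it went home.

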